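Pass a sample carrier through the one-way flaps of a transfer lane

ROBOT

A 7-joint arm with a two-finger parallel gripper is mounted at the origin on the work surface. World frame = base frame: x ahead of the robot, y to its left, z up, the work surface at z = 0. Lengths are in m, angles in rad, forces in N, time in s.
With the tool pointing down it reaches from about 0.35 to 0.9 m from the base axis. Payload 8.1 kg.
Tool frame: the origin (TCP) lies between the finger pads; the fingertips stand 19 mm ahead of it and the grasp point (between the pads) is the TCP; y points along the fingers, x is the direction in which the jaws open and shut, and the axes are right-handed (so a half turn about y gives the same grasp; the last joint's range is limited). The gripper opens to 92 mm and grips with 3 to 60 N. Pads are 19 mm wide; open, the fingers measure 130 mm over their backs; the gripper's body (75 mm by 190 mm) begins 47 mm behind the grasp point.
Start: joints at [-1.397, 0.434, 0.025, 1.573, -0.012, 1.134, -0.075], TCP at [0.171, 0.601, 0.246] pointing down, gripper open.
Joint ranges: [-2.62, 2.62], [-0.44, 2.09], [-1.27, 1.32], [0.08, 2.57], [-1.32, 4.46], [0.12, 2], [-2.74, 2.74]. Speed limits (rad/s): [2.22, 2.22, 3.01, 3.01, 3.14, 3.14, 3.14].

INTERFACE

Orientations are given as a rotation vector (axis times angle).
In Python, from cell import arm gives the robot as it stands.
- The arm moves only by the tool move_arm, never from a script. Its argument "series" is a list of rows, each an object of numbers: "x", "y", "z": the shift along the tool's x, y, z in cm; "rx", "ry", "rz": the turn, a rotation vector about the tool's x, y, z in rad. In form: [{"x": .., "y": .., "z": .., "rx": .., "ry": .., "rz": ..}, ...]. A call has 1 to 12 rows; each row shifts and turns the pose as measured when the row begins, along the tool's axes as they then stand; what a row does not reach is not made up. A row lasts 1/8 s, in which the tool goes at most 62.5 mm and 10.7 degrees, less where a joint would pass 70% of its speed; a pose out of reach is approached as far as the arm can. A call is refused whole if a number of a shift passes 6.25 or a number of a turn 0.188, either way. A call with a gripper value outside its range is refused whole. "jaw" is the finger opening in cm, from 0 to 9.18, set as the call begins (left out, the last holds). The fingers move at their own pace and stop on an object; "newtons" is the grip in N (left out, the last holds). Time passes only in rows, so rows that do not move let the fingers close. It gives the time, the measured TCP pose, the force and the opening at its end, in the units of the state.
- arm.observe(): the state, without advancing time (a new reading comes with each control period).
- arm.get_image(name): name is "scene" or "top" or "wrist"; returns the picture (384x512x3 uint8, blue, green, red); there is no depth.
- arm.camera_params(name): a dict with "K" (3x3 intrinsics, pixels), "R" (3x3) and "t" (3): a world point X has camera coordinates R X + t; the wrist camera has in their place "tool_from_camera" (4x4, takes a point from camera to tool coordinates, whose origin is the TCP and whose axes are the tool frame's). Camera axes: x right, y down, z forward; pixel columns grow to the right and rows downward; lengths in m; the calibration is good to about 2 mm. A picture is of the moment at which its call begins: read the wrist's pose just before it. camera_params takes no time and is no camera call.
- arm.sign_off(): hands the job in, once; it reports no verdict.
The state is a dict: "clock": time; "joints": joint angles; "dq": joint speeds; "joint_efforts": joint torques, N m; "position": TCP position; "ee_rot": TCP orientation; "force": force on the tool from outside, world axes, zero at the start; "ft_torque": the same for the moment, N m; "width": opening from 0.0 (shut) to 1.0 (fully open).
Only numpy, scipy, OpenCV 4.12 (cv2) and the standard library are available. Lean on these libraries where they do the work, as an engineer would, in place of code of your own. Each camera call takes 0.05 s, during which the arm holds its last target.

TASK

Get the blue sample carrier out from under the low shelf (its yellow end tab is for pulling only: never lift the carrier by it) and set it down in the entry trough of the transfer lane, short of the orange flaps, and let go of it there. Then push it along the lane floor through the pair of orange one-way flaps until the whole carrier is beyond them and both have sprung fully shut behind it. Keep the carrier level, do not drop it, and leave the beaker, bottle, tip box and jar standing where they are.

Things in the scene. Friction and masses are not known exactly. Their poses are not given: they have to be found in the camera images.
- carrier: loose sample carrier, 0.3 to 0.6 kg: blue box 140 mm long (x), 66 wide (y), 34 high with a flat top, on which stand a white handle fin at the middle (40 long in x, 14 thick in y, its top 70 mm above the carrier's underside) and a yellow end tab. Origin: centre of the underside; +x points away from the tab. It starts on the bench under the low shelf, roughly in line with it, its tab end sticking out.
- carrier_center (a point): centre of the white handle fin's footprint, 35 mm above the carrier's underside (1 mm above its flat top, half-way up the whole). Axes as the carrier.
- tab: the yellow end tab, rigid on the carrier: 20 long (x) x 14 thick (y), standing from 34 to 54 mm above the carrier's underside, its rear face flush with the carrier's rear (-x) end face; origin 60 mm behind the carrier's centre, 33 mm above the underside. For pulling only.
- carrier_tab (a point): centre of the yellow tab, 44 mm above the carrier's underside, 60 mm behind its centre.
- lane: fixed open-topped trough. Origin on the bench midway between the flap hinges; +x is the pushing direction, roughly away from the robot. Floor top 5 mm above the bench, x = -166 (open entry end) to +215 (end wall). Blue walls 28 high, inside width 82 before the flaps, 100 beyond. Hinge posts at x = 0, 64 high. A grey bridge spans the lane at x = 102 to 126, from 85 to 97 mm high: the carrier fits under, a hand does not.
- flap_left (a joint): one of the pair of orange one-way flaps, 44 long, 50 high (9 to 59 mm above the bench), 4 thick, on upright hinges 47 mm left and right of the lane's middle line, at lane x = 0; this one at +y. Rad. 0 = shut: across the lane, leaning 10 degrees to +x; it cannot swing towards the entry. Pushed towards +x it opens (to 1.45); a light spring (0.02 to 0.08 N m) reshuts it once nothing stands within its swing.
- flap_right (a joint): the other orange flap, at the -y side, a mirror image: 0 = shut, grows to 1.45 as it opens towards +x. Both can shut once the rear end of the carrier is 46 mm or more past the hinge line.
- rack: the fixed low shelf: board 146 wide (y) x 124 deep (x), from 84 to 96 mm above the bench, on side walls (130 mm apart inside) and a back wall; open front. Origin on the bench; the board and side walls span x = -14 (front edge) to +110, front faces -x (the robot).
- beaker_center (a point): bystander: glass beaker, 72 mm across, 95 high; point half-way up.
- bottle_center (a point): bystander: white bottle, 62 mm across, 180 high; point half-way up.
- tipbox_center (a point): bystander: green tip box 75 x 85 x 55 high; point half-way up.
- jar_center (a point): bystander: amber jar standing on the low shelf, 52 mm across, 75 high; point half-way up.

How it is judged:
On the way, in this order (a step that is already met when the one before it is completed fails the run):
1. the carrier stands level in the entry trough, short of the shut flaps, and is let go (x of carrier in the frame of lane between -0.125 and -0.068 m and y of carrier in the frame of lane between -0.015 and 0.015 m and height (world z) of carrier below 0.01 m and value of joint each of flap_left, flap_right below 0.12 rad and contact force between the fingers and carrier below 0.2 N), for 0.2 s.
2. the carrier, standing on the lane floor, is pushing both flaps open (value of joint each of flap_left, flap_right above 0.5 rad and x of carrier in the frame of lane between -0.06 and 0.09 m and height (world z) of carrier below 0.012 m), for 0.05 s.
At the end, for the whole second after the job is handed in: The carrier stands flat and still on the lane floor beyond the flaps (its centre 105 to 150 mm past the hinge line, within 25 mm of the lane's middle line) and both flaps are shut behind it (within 0.08 rad), with nothing held (x of carrier in the frame of lane between 0.105 and 0.15 m and y of carrier in the frame of lane between -0.025 and 0.025 m and height (world z) of carrier below 0.01 m and angle between carrier's own z axis and vertical below 0.08 rad and value of joint each of flap_left, flap_right below 0.08 rad and linear speed of carrier below 0.02 m/s); the robot touches nothing.
It fails at once if the carrier is lifted by its yellow tab (fingers on the tab while it is more than 20 mm up) (contact force between the fingers and tab above 0.5 N and height (world z) of carrier above 0.02 m).
It fails at once if the carrier tips by more than 0.35 rad (angle between carrier's own z axis and vertical above 0.35 rad).
It fails at once if the carrier is dropped or flung (faster than 0.65 m/s with no finger on it) (linear speed of carrier above 0.65 m/s and contact force between the fingers and carrier below 0.05 N).
It fails at once if a bystander is moved by more than 25 mm or tipped (distance of any of beaker_center, bottle_center, tipbox_center, jar_center from where it was at the start of the episode above 0.025 m or angle between any of beaker_center, bottle_center, tipbox_center, jar_center's own z axis and vertical above 0.3 rad).
It also fails if it takes over 64 s, if anything falls off the work surface, if the arm or the gripper's body presses on something with over 40 N, if the wrist force passes 120 N, or if a joint passes its speed limit or range.

## Working session

There is one attempt and no reset: what is moved stays moved. The work goes in short steps, Python scripts to look and compute and a tool call to move; the robot and the scene stay as the last step left them, time stands still between calls to the robot, and variables do not carry over. Pictures are saved under pics/ and viewed, and the job is handed in when it is done.

Besides the shell and the picture viewer there is one more tool, called after ">>>" by a JSON object that holds its "fn" and its "kwargs", one argument or row to a line. move_arm: Moves the arm, as the interface text tells. Its arguments: {"type":"object","properties":{"series":{"type":"array","items":{"type":"object","properties":{"x":{"type":"number"},"y":{"type":"number"},"z":{"type":"number"},"rx":{"type":"number"},"ry":{"type":"number"},"rz":{"type":"number"}}}},"jaw":{"type":"number"},"newtons":{"type":"number"}},"required":["series"]}

```bash
ls; mkdir -p pics; python3 - <<'E'
from cell import arm
import cv2
print(arm.observe())
for n in ("scene","top","wrist"):
    im=arm.get_image(n); cv2.imwrite(f"pics/{n}0.png",im)
    print(n,arm.camera_params(n))
E
```

```text
pics
{'clock': 0.0, 'joints': array([-1.39656295,  0.43522252,  0.02494304,  1.57408149, -0.01159983,
        1.13397746, -0.07507071]), 'dq': array([-0.0008555 , -0.00023389, -0.00121966, -0.00169331, -0.00219215,
       -0.0008298 ,  0.00051007]), 'joint_efforts': array([ 1.34552533e-04, -6.67828274e+01,  9.85719413e-01, -3.14476347e+01,
       -6.04704022e-02,  4.23990400e-02,  1.57567652e-04]), 'position': array([0.17072632, 0.60074301, 0.24495092]), 'ee_rot': array([-1.32859418, -1.00207142,  1.00398584]), 'force': array([0.53658091, 0.74877328, 0.78677641]), 'ft_torque': array([ 0.03826053,  0.01205535, -0.01285887]), 'width': 0.9997139819244828}
scene {'K': array([[461.83932469,   0.        , 257.87943505],
       [  0.        , 461.83932469, 190.3607835 ],
       [  0.        ,   0.        ,   1.        ]]), 'R': array([[-5.01729324e-01,  8.65024471e-01, -5.91974034e-04],
       [ 6.32155062e-01,  3.66193690e-01, -6.82848563e-01],
       [-5.90463940e-01, -3.42979367e-01, -7.30559710e-01]]), 't': array([ 0.29629939, -0.30326373,  1.2362713 ])}
top {'K': array([[435.90261121, 
[... 201 characters left out ...]
    [-9.94837210e-01,  2.21081322e-04, -1.01483384e-01],
       [ 1.01433985e-01, -2.91073067e-02, -9.94416367e-01]]), 't': array([-0.0181232 ,  0.60134521,  0.80887568])}
wrist {'K': array([[268.43646375,   0.        , 252.41670925],
       [  0.        , 268.43646375, 190.77264843],
       [  0.        ,   0.        ,   1.        ]]), 'tool_from_camera': array([[ 9.99999826e-01,  1.60703582e-04,  5.66967821e-04,
         8.75462457e-04],
       [-5.07606183e-04, -2.53834558e-01,  9.67247517e-01,
        -1.38170954e-01],
       [ 2.99356167e-04, -9.67247637e-01, -2.53834433e-01,
         6.74975258e-02],
       [ 0.00000000e+00,  0.00000000e+00,  0.00000000e+00,
         1.00000000e+00]])}
```

View pics/scene0.png

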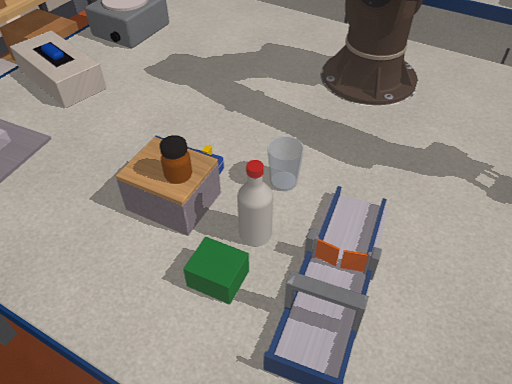

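View pics/top0.png

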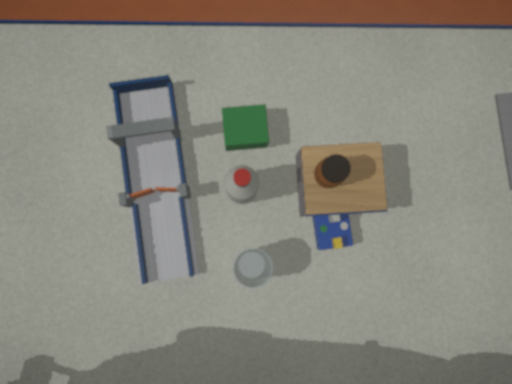

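View pics/wrist0.png

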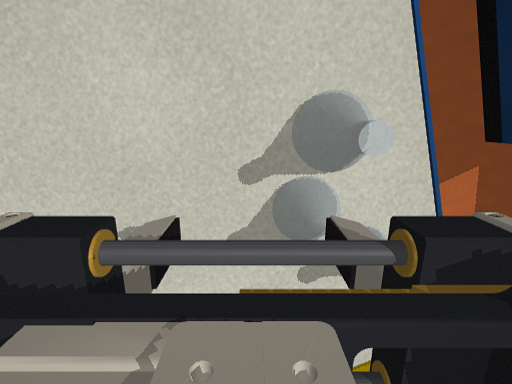

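```bash
cat > h.py <<'E'
import numpy as np, cv2
from scipy.spatial.transform import Rotation as Rot
P={}
def cp(n):
    from cell import arm
    return arm.camera_params(n)
def ray(n,px,pose=None):
    c=cp(n); d=np.linalg.inv(c["K"])@np.array([px[0],px[1],1.])
    if n!="wrist":
        return -c["R"].T@c["t"], c["R"].T@d
    T=c["tool_from_camera"]; R=Rot.from_rotvec(pose[1]).as_matrix()
    return R@T[:3,3]+pose[0], R@T[:3,:3]@d
def onz(n,px,z,pose=None):
    o,d=ray(n,px,pose); return o+d*(z-o[2])/d[2]
def tri(*rays):
    A=0;b=0
    for o,d in rays:
        d=d/np.linalg.norm(d); M=np.eye(3)-np.outer(d,d); A=A+M;b=b+M@o
    p=np.linalg.solve(A,b); e=[np.linalg.norm((np.eye(3)-np.outer(d,d)/(d@d))@(p-o)) for o,d in rays]
    return p,e
def proj(n,X,pose=None):
    c=cp(n); X=np.asarray(X,float)
    if n!="wrist": q=c["R"]@X+c["t"]
    else:
        T=np.linalg.inv(c["tool_from_camera"]); R=Rot.from_rotvec(pose[1]).as_matrix()
        q=T[:3,:3]@(R.T@(X-pose[0]))+T[:3,3]
    q=c["K"]@q; return q[:2]/q[2]
E
python3 - <<'E'
import cv2
def crop(n,x,y,w,h,s,o):
    im=cv2.imread(f"pics/{n}.png")[y:y+h,x:x+w]; cv2.imwrite(f"pics/{o}.png",cv2.resize(im,None,fx=s,fy=s,interpolation=cv2.INTER_CUBIC))
crop("top0",290,200,100,60,8,"c_top_car")
crop("top0",100,60,110,230,2.6,"c_top_lane")
crop("scene0",180,130,130,70,6,"c_sc_car")
crop("scene0",250,175,150,209,2.8,"c_sc_lane")
E
```

```text
(no output)
```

View pics/c_top_car.png

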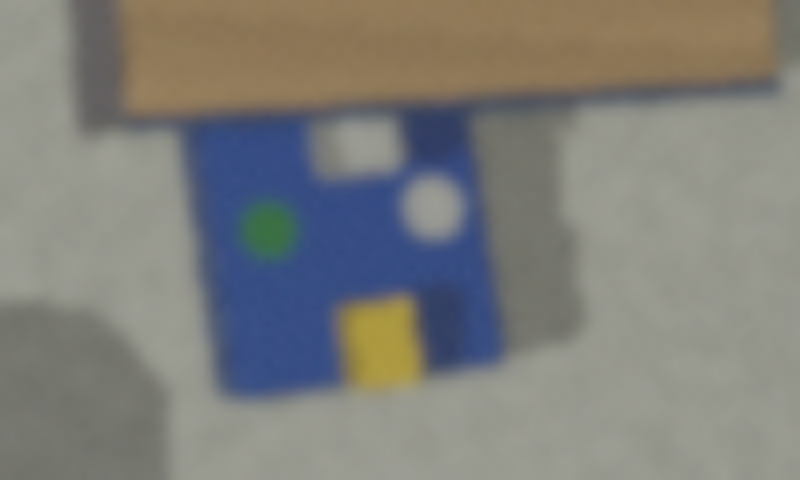

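View pics/c_top_lane.png

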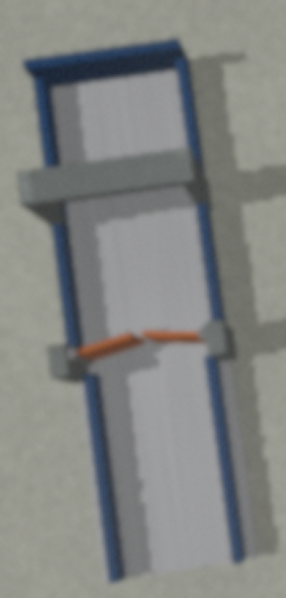

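View pics/c_sc_car.png

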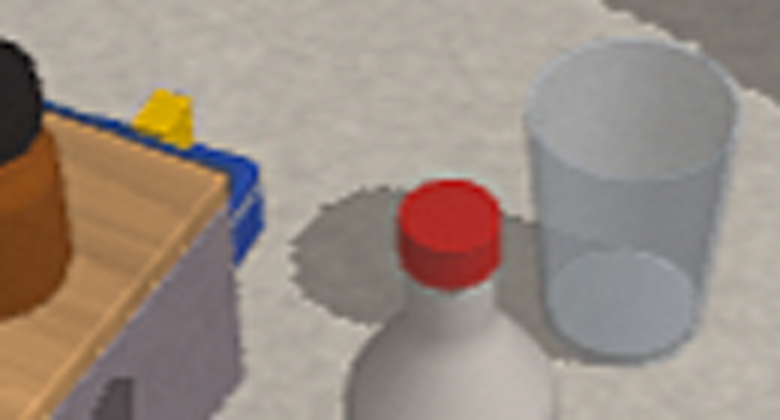

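View pics/c_sc_lane.png

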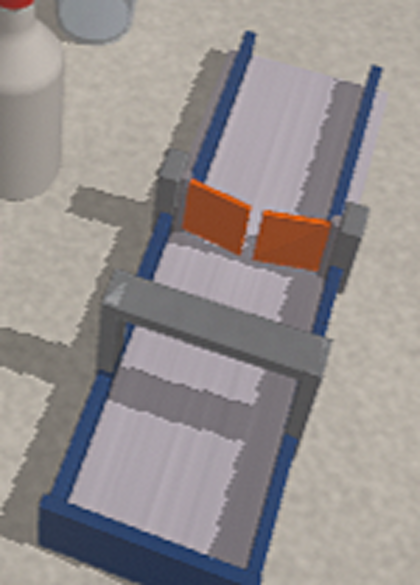

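```bash
python3 - <<'E'
from h import *
np.set_printoptions(precision=4,suppress=True)
def T(x,y,z,s=8,x0=290,y0=200,n="top"): return onz(n,((x+.5)/s-.5+x0,(y+.5)/s-.5+y0),z)
for n in("top","scene"): print(n,ray(n,(0,0))[0])
print("carrier RL,RR,FL,FR")
for p in [(222,393),(503,355),(190,130),(470,110)]: print(T(*p,.034))
print("tab top corners")
for p in [(338,303),(412,295),(425,380),(352,390)]: print(T(*p,.054))
# tab tri centre of tab top
px=lambda x,y,s,x0,y0:((x+.5)/s-.5+x0,(y+.5)/s-.5+y0)
print("tab tri (rear-top?)",tri(ray("top",px(380,340,8,290,200)),ray("scene",px(170,105,6,180,130))))
print("shelf front edge L,R z=.096",T(122,118,.096),T(778,85,.096))
print("shelf tri L corner",tri(ray("top",px(122,118,8,290,200)),ray("scene",px(228,175,6,180,130))))
L=lambda x,y:px(x,y,2.6,100,60); S=lambda x,y:px(x,y,2.8,250,175)
print("lane entry wall ends top z=.028/.033")
for p in [(116,578),(238,560)]: print(onz("top",L(*p),.028),onz("top",L(*p),.033))
print("tri left(+y) entry wall end", tri(ray("top",L(116,578)),ray("scene",S(376,70))))
print("tri right(-y) entry wall end", tri(ray("top",L(238,560)),ray("scene",S(250,37))))
print("posts top z=.064")
for p in [(67,355),(215,333)]: print(onz("top",L(*p),.064))
print("far corners z=.028")
for p in [(26,64),(180,42)]: print(onz("top",L(*p),.028))
print("bystanders: beaker top",onz("top",(253,262),.095),"bottle cap",onz("top",(242,178),.18),"box",onz("top",(245,127),.055),"jar",onz("top",(336,169),.171))
E
```

```text
top [0.5161 0.0053 0.8659]
scene [1.0703 0.2788 0.6963]
carrier RL,RR,FL,FR
[ 0.4905 -0.1395  0.034 ]
[ 0.4992 -0.207   0.034 ]
[ 0.553  -0.1329  0.034 ]
[ 0.5577 -0.2005  0.034 ]
tab top corners
[ 0.5118 -0.1635  0.054 ]
[ 0.5136 -0.1809  0.054 ]
[ 0.4939 -0.1835  0.054 ]
[ 0.4917 -0.1663  0.054 ]
tab tri (rear-top?) (array([ 0.5029, -0.1709,  0.0608]), [np.float64(0.0007919186066521277), np.float64(0.0007919186066520032)])
shelf front edge L,R z=.096 [ 0.5529 -0.1075  0.096 ] [ 0.56   -0.2545  0.096 ]
shelf tri L corner (array([ 0.5534, -0.1084,  0.0976]), [np.float64(0.0012081878664870333), np.float64(0.0012081878664869994)])
lane entry wall ends top z=.028/.033
[0.4296 0.1872 0.028 ] [0.4301 0.1861 0.033 ]
[0.4419 0.0995 0.028 ] [0.4423 0.0989 0.033 ]
tri left(+y) entry wall end (array([0.4291, 0.1884, 0.0275]), [np.float64(0.0011706392517103234), np.float64(0.0011706392517102976)])
tri right(-y) entry wall end (array([0.4415, 0.1002, 0.0255]), [np.float64(0.00048690312737796664), np.float64(0.0004869031273780086)])
posts top z=.064
[0.5882 0.2171 0.064 ]
[0.6038 0.1135 0.064 ]
far corners z=.028
[0.812  0.2632 0.028 ]
[0.8301 0.1478 0.028 ]
bystanders: beaker top [ 0.4698 -0.0154  0.095 ] bottle cap [0.6067 0.0039 0.18  ] box [ 0.7208 -0.0021  0.055 ] jar [ 0.6227 -0.1484  0.171 ]
```

```bash
cat >> h.py <<'E'
np.set_printoptions(precision=4,suppress=True)
def st():
    from cell import arm
    o=arm.observe(); return o,(o["position"],o["ee_rot"])
def plan(tgt,yaw=None,Rt=None):
    """print tool-frame shift (cm) and remaining rotvec to reach tgt with tool y down and tool z heading yaw"""
    o,(p,r)=st(); R=Rot.from_rotvec(r).as_matrix()
    if Rt is None:
        c,s=np.cos(yaw),np.sin(yaw)
        z=np.array([c,s,0]);y=np.array([0,0,-1.]);Rt=np.column_stack([np.cross(y,z),y,z])
    print("t",o["clock"],"p",p,"F",o["force"],"w",o["width"]*9.18)
    print("tool axes\n",R)
    print("shift cm (tool)",R.T@(np.array(tgt)-p)*100,"turn",Rot.from_matrix(R.T@Rt).as_rotvec(), "shift in target frame",Rt.T@(np.array(tgt)-p)*100)
E
python3 - <<'E'
from h import *
plan((0.503,-.172,.16),.117)
plan((0.503,-.172,.16),.117+np.pi)
E
```

```text
t 0.15 p [0.1708 0.6009 0.2451] F [-0.9636 -0.0212 -0.6618] w 9.208775245052836
tool axes
 [[ 0.2734 -0.0002 -0.9619]
 [ 0.9619 -0.0012  0.2734]
 [-0.0012 -1.     -0.0001]]
shift cm (tool) [-65.2488   8.5952 -53.0866] turn [ 0.0016  2.7477 -0.0002] shift in target frame [80.6365  8.5127 23.9742]
t 0.15 p [0.1708 0.6009 0.2451] F [-0.9636 -0.0212 -0.6618] w 9.208775245052836
tool axes
 [[ 0.2734 -0.0002 -0.9619]
 [ 0.9619 -0.0012  0.2734]
 [-0.0012 -1.     -0.0001]]
shift cm (tool) [-65.2488   8.5952 -53.0866] turn [-0.0001 -0.3939 -0.0012] shift in target frame [-80.6365   8.5127 -23.9742]
```

```bash
python3 - <<'E'
from h import *
from scipy.optimize import least_squares
L=lambda x,y:((x+.5)/2.6-.5+100,(y+.5)/2.6-.5+60); S=lambda x,y:((x+.5)/2.8-.5+250,(y+.5)/2.8-.5+175)
# features in lane frame
obs=[("top",L(97,376),None)]
F=[]
# inner wall floor edge etc: entry wall inner-top corners (y=+-41), z .028
F+= [("top",L(122,576),(-.166,.041,.028)),("top",L(233,561),(-.166,-.041,.028)),
 ("top",L(108,580),(-.166,.047,.028)),("top",L(243,558),(-.166,-.047,.028)),
 ("scene",S(370,68),(-.166,.041,.028)),("scene",S(254,40),(-.166,-.041,.028))]
F+= [("scene",S(240,250),(0.0076,-.0037,.009)),("scene",S(250,200),(0.0076,-.0037,.059)),("scene",S(262,212),(0.0076,.0037,.059)),("scene",S(254,258),(0.0076,.0037,.009))]
F+= [("scene",S(193,182),(0,-.047,.059)),("scene",S(330,222),(0,.047,.059))]
F+=[("top",L(135,336),(.0076,.0037,.059)),("top",L(145,334),(.0076,-.0037,.059))]
# bridge front/back edges at centre line
def pt(q,f):
    c,s=np.cos(q[2]),np.sin(q[2]); return np.array([q[0]+c*f[0]-s*f[1],q[1]+s*f[0]+c*f[1],f[2]])
def res(q): return np.concatenate([proj(n,pt(q,f))-p for n,p,f in F])
r=least_squares(res,[.6,.168,.15],loss="soft_l1"); print(r.x,r.x[2]*57.3); print(res(r.x).reshape(-1,2))
E
```

```text
[0.597  0.1683 0.1514] 8.67754922084012
[[-0.5136  2.3221]
 [ 0.1848  1.153 ]
 [ 1.681   1.2937]
 [-0.5014  1.8016]
 [-0.2884 -1.0957]
 [ 0.1288 -2.2225]
 [-0.4169  2.1499]
 [-0.391   3.3187]
 [-0.3916  0.346 ]
 [-1.3323  0.5848]
 [-3.4317 -1.1297]
 [ 1.7828  1.0622]
 [-1.2353 -0.942 ]
 [-1.0906 -0.7725]]
```

>>> {"fn": "move_arm", "kwargs": {
  "series": [
    {"ry":-0.131},
    {"ry":-0.131},
    {"ry":-0.131},
    {"x":-5,"z":-1.5},
    {"x":-5,"z":-1.5},
    {"x":-5,"z":-1.5},
    {"x":-5,"z":-1.5},
    {"x":-5,"z":-1.5},
    {"x":-5,"z":-1.5},
    {"x":-5,"z":-1.5},
    {}
  ],
  "jaw": 5
}}

```text
invalid input
```

```bash
python3 - <<'E'
from h import *
from cell import arm
o,p=st(); im=arm.get_image("wrist"); cv2.imwrite("pics/w1.png",im); cv2.imwrite("pics/w1b.png",cv2.resize(im,None,fx=1.56,fy=1.56)); np.save("w1.npy",np.array(p))
plan((0.503,-.172,.12),.117+np.pi); print(o["joints"])
E
```

```text
t 0.2 p [0.1708 0.6009 0.2452] F [0.4799 0.0554 0.5969] w 9.178581525033188
tool axes
 [[ 0.2734 -0.0002 -0.9619]
 [ 0.9619 -0.0009  0.2734]
 [-0.0009 -1.     -0.0001]]
shift cm (tool) [-65.2538  12.5884 -53.0882] turn [-0.0001 -0.3939 -0.0009] shift in target frame [-80.6434  12.5228 -23.973 ]
[-1.3966  0.4351  0.025   1.5738 -0.0116  1.134  -0.0751]
```

View pics/w1b.png

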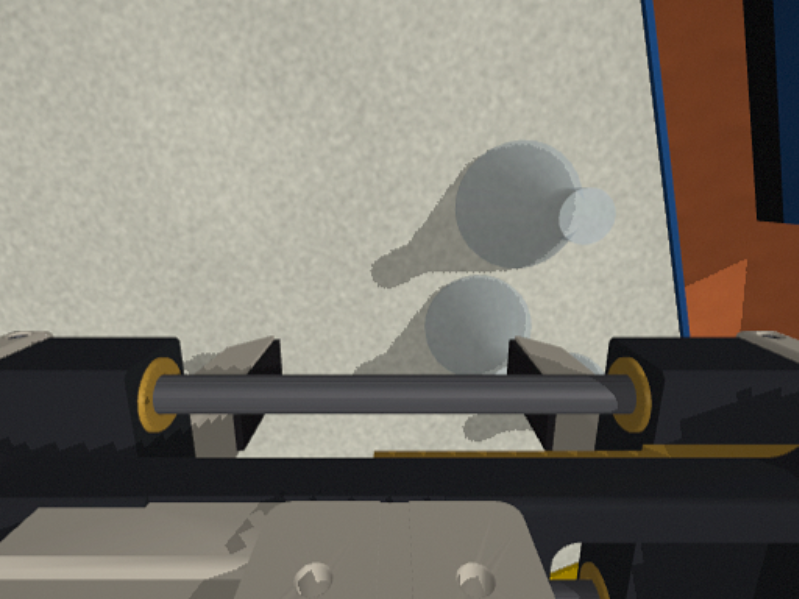

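The wrist view shows only some bench glassware off the work area (about (520,205) and (475,325)). The call was refused, possibly because of missing fields, so I'll write every field out.

>>> {"fn": "move_arm", "kwargs": {
  "series": [
    {"x":0,"y":0,"z":0,"rx":0,"ry":-0.131,"rz":0},
    {"x":0,"y":0,"z":0,"rx":0,"ry":-0.131,"rz":0},
    {"x":0,"y":0,"z":0,"rx":0,"ry":-0.131,"rz":0},
    {"x":-5,"y":0,"z":-1.5,"rx":0,"ry":0,"rz":0},
    {"x":-5,"y":0,"z":-1.5,"rx":0,"ry":0,"rz":0},
    {"x":-5,"y":0,"z":-1.5,"rx":0,"ry":0,"rz":0},
    {"x":-5,"y":0,"z":-1.5,"rx":0,"ry":0,"rz":0},
    {"x":-5,"y":0,"z":-1.5,"rx":0,"ry":0,"rz":0},
    {"x":-5,"y":0,"z":-1.5,"rx":0,"ry":0,"rz":0},
    {"x":-5,"y":0,"z":-1.5,"rx":0,"ry":0,"rz":0},
    {"x":0,"y":0,"z":0,"rx":0,"ry":0,"rz":0}
  ],
  "jaw": 5
}}

```text
clock: 1.58
position: [0.3235, 0.2564, 0.2436]
ee_rot: [-1.146, -1.302, 1.306]
force: [-0.4, -0.3, -0.2]
width: 0.544
```

```bash
python3 - <<'E'
from h import *
from cell import arm
o,p=st(); im=arm.get_image("wrist"); cv2.imwrite("pics/w2.png",im); cv2.imwrite("pics/w2b.png",cv2.resize(im,None,fx=1.56,fy=1.56)); np.save("w2.npy",np.array(p))
plan((0.503,-.172,.12),.117+np.pi); print(o["joints"])
E
```

```text
t 1.625 p [0.3228 0.2584 0.2437] F [-0.5083  0.5765 -0.6385] w 5.004163346494969
tool axes
 [[-0.1312 -0.0008 -0.9914]
 [ 0.9914 -0.0014 -0.1312]
 [-0.0013 -1.      0.001 ]]
shift cm (tool) [-45.0187  12.4201 -12.2283] turn [-0.001   0.0146 -0.0013] shift in target frame [-44.852   12.3729 -12.872 ]
[-0.8698  0.0878  0.0748  2.0583 -0.0064  0.998   0.9081]
```

View pics/w2b.png

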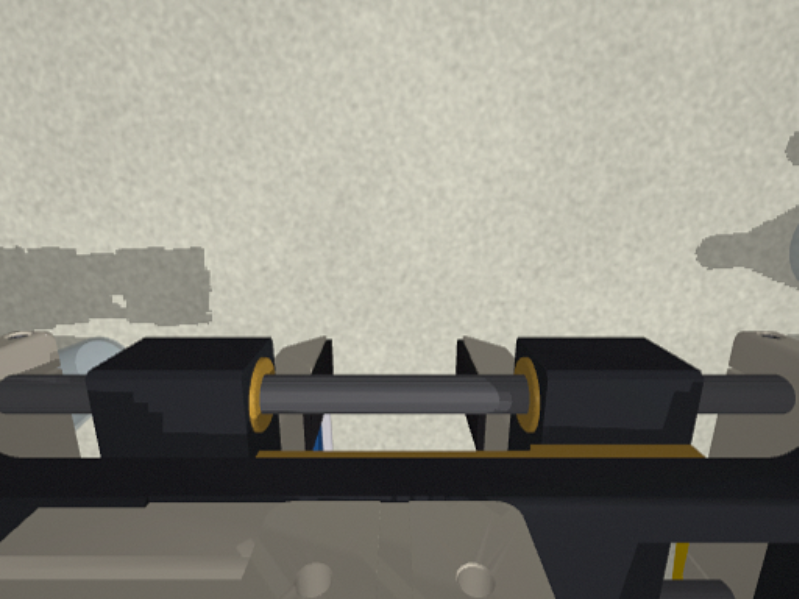

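The view shows bench only. In this orientation the camera looks back towards the base, and the lane and shelf lie hidden below the hand. I'll rely on the top and scene cameras, and go on above the tab.

>>> {"fn": "move_arm", "kwargs": {
  "series": [
    {"x":-5,"y":0,"z":-1.4,"rx":0,"ry":0.014,"rz":0},
    {"x":-5,"y":0,"z":-1.4,"rx":0,"ry":0,"rz":0},
    {"x":-5,"y":0,"z":-1.4,"rx":0,"ry":0,"rz":0},
    {"x":-5,"y":0,"z":-1.4,"rx":0,"ry":0,"rz":0},
    {"x":-5,"y":0,"z":-1.4,"rx":0,"ry":0,"rz":0},
    {"x":-5,"y":0,"z":-1.4,"rx":0,"ry":0,"rz":0},
    {"x":-5,"y":0,"z":-1.4,"rx":0,"ry":0,"rz":0},
    {"x":-5,"y":0,"z":-1.4,"rx":0,"ry":0,"rz":0},
    {"x":-4,"y":0,"z":-1.4,"rx":0,"ry":0,"rz":0},
    {"x":0,"y":0,"z":0,"rx":0,"ry":0,"rz":0}
  ]
}}

```text
clock: 2.88
position: [0.515, -0.1585, 0.2438]
ee_rot: [-1.141, -1.318, 1.311]
force: [-0.2, 0.1, 0.1]
width: 0.542
```

```bash
cat >> h.py <<'E'
def snap(tag,views,crops={}):
    from cell import arm
    o,p=st()
    for n in views:
        im=arm.get_image(n); cv2.imwrite(f"pics/{n}_{tag}.png",im)
        if n in crops:
            x,y,w,h,s=crops[n]; im=im[y:y+h,x:x+w]
            cv2.imwrite(f"pics/{n}_{tag}_c.png",cv2.resize(im,None,fx=s,fy=s,interpolation=cv2.INTER_CUBIC))
def up(n,px,crop,z):
    x,y,w,h,s=crop; return onz(n,((px[0]+.5)/s-.5+x,(px[1]+.5)/s-.5+y),z)
E
python3 - <<'E'
from h import *
plan((0.503,-.172,.058),.117+np.pi)
snap("a",["scene"],{"scene":(130,60,200,150,4)})
E
```

```text
t 2.875 p [ 0.515  -0.1585  0.2438] F [-0.2429  0.1281  0.0553] w 4.9787890811726605
tool axes
 [[-0.1427  0.0047 -0.9898]
 [ 0.9898  0.0017 -0.1427]
 [ 0.001  -1.     -0.0049]]
shift cm (tool) [-1.1831 18.5726  1.4747] turn [0.0049 0.0262 0.001 ] shift in target frame [-1.2008 18.5807  1.3528]
```

View pics/scene_a_c.png

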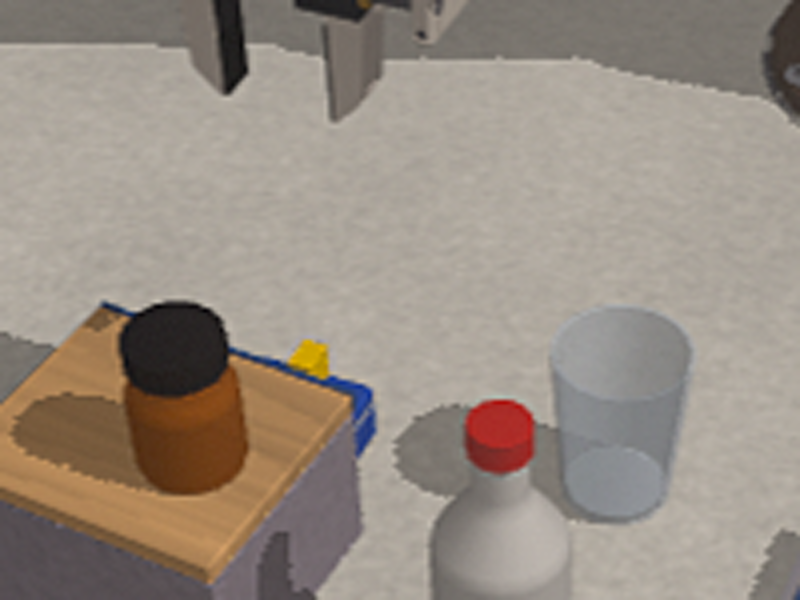

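Hand above the shelf; tab visible at about (312,360) in the crop with clear space round it. Going down.

>>> {"fn": "move_arm", "kwargs": {
  "series": [
    {"x":-1.2,"y":0,"z":1.4,"rx":0.005,"ry":0.026,"rz":0},
    {"x":0,"y":5,"z":0,"rx":0,"ry":0,"rz":0},
    {"x":0,"y":5,"z":0,"rx":0,"ry":0,"rz":0},
    {"x":0,"y":4,"z":0,"rx":0,"ry":0,"rz":0},
    {"x":0,"y":0,"z":0,"rx":0,"ry":0,"rz":0}
  ]
}}

```text
clock: 3.55
position: [0.5002, -0.1653, 0.1017]
ee_rot: [-1.145, -1.301, 1.295]
force: [0.1, 0.1, 0.3]
width: 0.546
```

```bash
python3 - <<'E'
from h import *
plan((0.503,-.172,.058),.117+np.pi)
snap("b",["scene","top"],{"scene":(130,60,200,150,4),"top":(250,180,160,120,5)})
E
```

```text
t 3.55 p [ 0.5002 -0.1653  0.1017] F [0.0694 0.1114 0.2938] w 5.012908616978696
tool axes
 [[-0.1224 -0.0001 -0.9925]
 [ 0.9925  0.0046 -0.1224]
 [ 0.0045 -1.     -0.0005]]
shift cm (tool) [-0.7202  4.362  -0.1967] turn [0.0005 0.0058 0.0045] shift in target frame [-0.6992  4.3651 -0.2029]
```

View pics/scene_b_c.png

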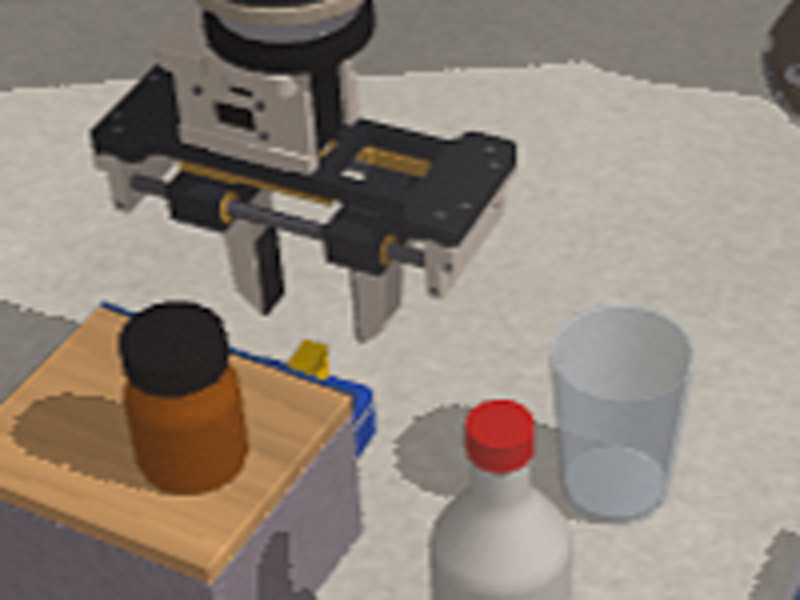

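View pics/top_b_c.png

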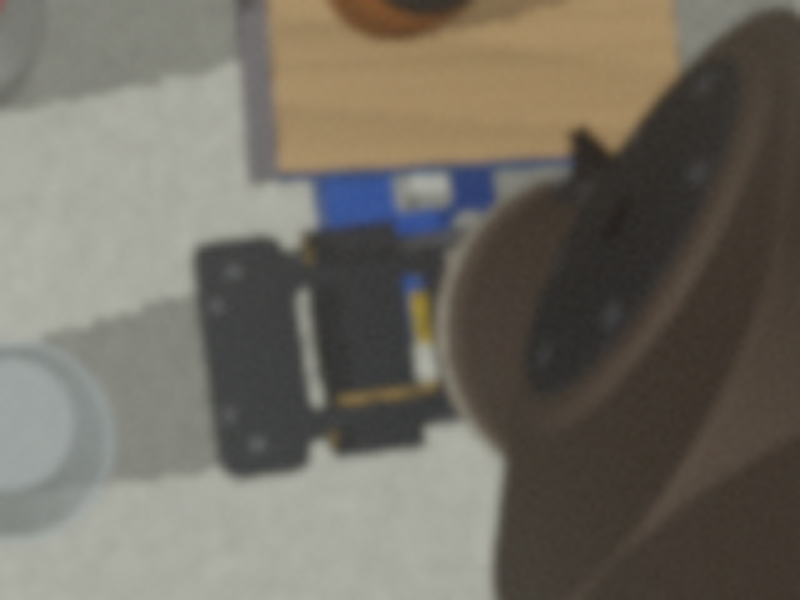

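The hand is over the tab, body clear of the shelf edge (about 60 crop pixels) and beaker. Descend and grip.

>>> {"fn": "move_arm", "kwargs": {
  "series": [
    {"x":-0.7,"y":0,"z":-0.2,"rx":0,"ry":0,"rz":0},
    {"x":0,"y":2.2,"z":0,"rx":0,"ry":0,"rz":0},
    {"x":0,"y":2.0,"z":0,"rx":0,"ry":0,"rz":0},
    {"x":0,"y":0.0,"z":0,"rx":0,"ry":0,"rz":0}
  ]
}}

```text
clock: 4.15
position: [0.5113, -0.1755, 0.0691]
ee_rot: [-1.162, -1.313, 1.291]
force: [-0.8, -0.3, 0.2]
width: 0.542
```

>>> {"fn": "move_arm", "kwargs": {
  "series": [
    {"x":0,"y":0,"z":0,"rx":0,"ry":0,"rz":0},
    {"x":0,"y":0,"z":0,"rx":0,"ry":0,"rz":0},
    {"x":0,"y":0,"z":0,"rx":0,"ry":0,"rz":0},
    {"x":0,"y":0.0,"z":0,"rx":0,"ry":0,"rz":0}
  ],
  "jaw": 0.8,
  "newtons": 12
}}

```text
clock: 4.65
position: [0.5134, -0.1764, 0.0727]
ee_rot: [-1.167, -1.316, 1.289]
force: [-0.3, 0.8, -0.2]
width: 0.16
```

```bash
python3 - <<'E'
from h import *
plan((0.503,-.172,.058),.117+np.pi)
snap("c",["scene"],{"scene":(130,60,200,150,4)})
E
```

```text
t 4.65 p [ 0.5134 -0.1764  0.0727] F [-0.2805  0.8346 -0.246 ] w 1.468599692680701
tool axes
 [[-0.1225  0.0234 -0.9922]
 [ 0.9925  0.0001 -0.1225]
 [-0.0028 -0.9997 -0.0232]]
shift cm (tool) [0.5638 1.4439 1.0121] turn [ 0.0232  0.0058 -0.0027] shift in target frame [0.5541 1.4685 0.9815]
```

View pics/scene_c_c.png

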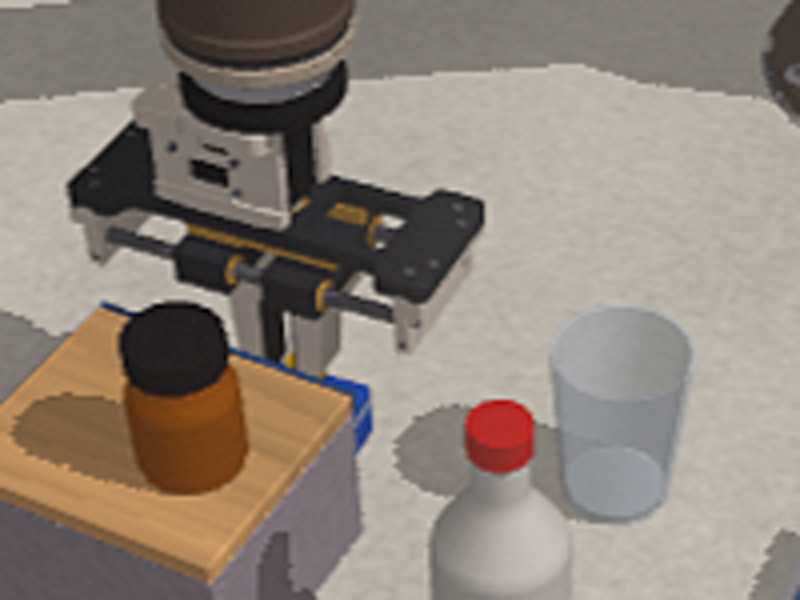

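```bash
python3 - <<'E'
from h import *
o,p=st(); print(o["joints"],o["dq"],o["joint_efforts"])
E
```

```text
[-0.0483  0.5249  0.3915  1.9985 -0.3308  0.6556  2.2499] [-0.001  -0.0061 -0.003  -0.0039 -0.0029  0.0102  0.0014] [  0.7555 -56.3236   7.2133 -20.2284   0.3306  -1.0028   0.0211]
```

```bash
python3 - <<'E'
from h import *
plan((0.503,-.172,.058),.117+np.pi)
snap("d",["top","wrist"])
o,p=st();print(o["joints"],o["position"])
a=cv2.imread("pics/top_d.png");b=cv2.imread("pics/scene_c.png");cv2.imwrite("pics/d2.png",cv2.resize(np.hstack([a,b]),(800,300)))
E
```

```text
t 4.7 p [ 0.5134 -0.1763  0.0727] F [-2.4231  4.177  13.8933] w 1.0753256025065778
tool axes
 [[-0.1225  0.0233 -0.9922]
 [ 0.9925  0.0002 -0.1225]
 [-0.0026 -0.9997 -0.0232]]
shift cm (tool) [0.5565 1.4457 1.0125] turn [ 0.0232  0.0058 -0.0026] shift in target frame [0.5469 1.4703 0.982 ]
[-0.0482  0.5243  0.3918  1.9981 -0.3307  0.6564  2.2499] [ 0.5135 -0.1764  0.0731]
```

View pics/d2.png

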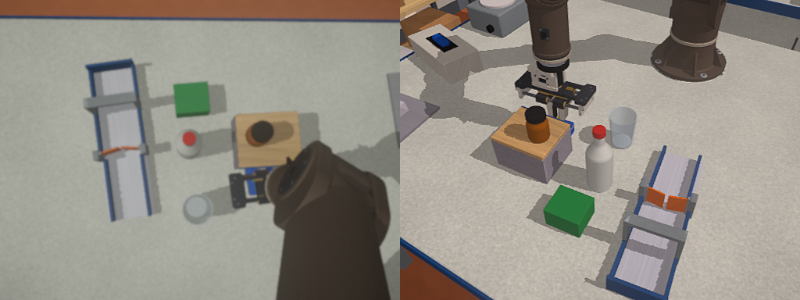

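View pics/wrist_d.png

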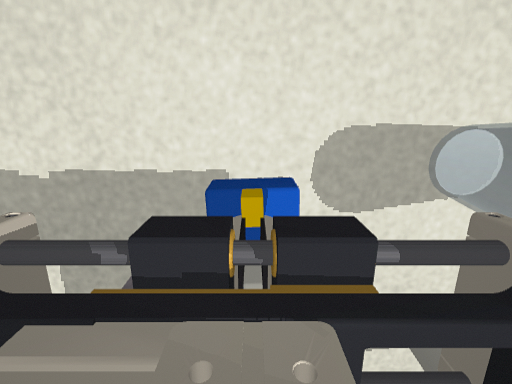

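The fingers have closed just ahead of the tab (tab at (252,205), fingers at rows 215–240, opening 1.08 cm), and the pose drifted about 1 cm forward and 1.4 cm up. I'll open and check how the arm holds its pose.

>>> {"fn": "move_arm", "kwargs": {
  "series": [
    {"x":0,"y":0,"z":0,"rx":0,"ry":0,"rz":0},
    {"x":0,"y":0,"z":0,"rx":0,"ry":0,"rz":0}
  ],
  "jaw": 4
}}

```text
clock: 5.05
position: [0.5138, -0.1766, 0.0736]
ee_rot: [-1.168, -1.317, 1.289]
force: [0.1, 0.1, -0.4]
width: 0.261
```

>>> {"fn": "move_arm", "kwargs": {
  "series": [
    {"x":0,"y":-1,"z":0,"rx":0,"ry":0,"rz":0},
    {"x":0,"y":-1,"z":0,"rx":0,"ry":0,"rz":0}
  ]
}}

```text
clock: 5.3
position: [0.5127, -0.1766, 0.094]
ee_rot: [-1.166, -1.316, 1.289]
force: [0.4, -0.4, 0.0]
width: 0.429
```

>>> {"fn": "move_arm", "kwargs": {
  "series": [
    {"x":0,"y":0,"z":0,"rx":0,"ry":0,"rz":0},
    {"x":0,"y":0,"z":0,"rx":0,"ry":0,"rz":0}
  ]
}}

```text
clock: 5.55
position: [0.5133, -0.1766, 0.0952]
ee_rot: [-1.168, -1.317, 1.289]
force: [0.2, 0.2, 0.1]
width: 0.433
```

```bash
python3 - <<'E'
from h import *
plan((0.503,-.172,.058),.117+np.pi)
snap("e",["wrist"],{"wrist":(160,130,200,150,4)})
o,p=st();print(o["joints"],o["position"])
for X in [(.5129,-.1809,.054),(.4949,-.173,.034)]: print(proj("wrist",X,p))
E
```

```text
t 5.55 p [ 0.5133 -0.1766  0.0952] F [0.1618 0.1518 0.1061] w 3.97130467452618
tool axes
 [[-0.1224  0.0246 -0.9922]
 [ 0.9925 -0.0001 -0.1224]
 [-0.0031 -0.9997 -0.0244]]
shift cm (tool) [0.5976 3.6943 1.0559] turn [ 0.0244  0.0057 -0.003 ] shift in target frame [0.5807 3.7208 0.9687]
[-0.0649  0.4906  0.4127  1.9841 -0.3085  0.7021  2.2312] [ 0.5133 -0.1766  0.0952]
[245.6906 215.5679]
[259.4281 185.2297]
```

View pics/wrist_e_c.png

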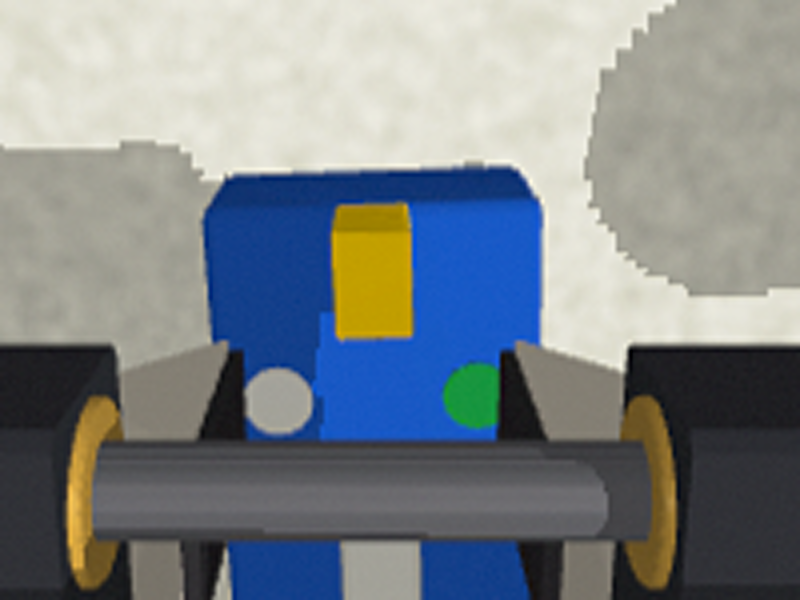

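```bash
python3 - <<'E'
from h import *
o,p=st()
f=lambda a,z:onz("wrist",((a[0]+.5)/4-.5+160,(a[1]+.5)/4-.5+130),z,p)
q=[f(a,.054) for a in[(332,234),(410,231),(412,338),(337,340)]]
print(np.array(q),np.mean(q,0))
r=[f(a,.034) for a in[(208,217),(540,203)]]; print(r, np.linalg.norm(r[0]-r[1]), np.arctan2(*(r[1]-r[0])[:2]*[-1,1]))
# heights by triangulation w/ top image: tab centre, and rear corners
px=lambda x,y:((x+.5)/8-.5+290,(y+.5)/8-.5+200); w=lambda x,y:ray("wrist",((x+.5)/4-.5+160,(y+.5)/4-.5+130),p)
for nm,a,b in[("RR",(503,355),(208,217)),("RL",(222,393),(540,203)),("green",(268,230),(478,396)),("grey",(433,208),(278,401)),("tabFR",(415,295),(337,340)),("tabFL",(338,303),(412,338))]:
    print(nm,tri(ray("top",px(*a)),w(*b)))
E
```

```text
[[ 0.4931 -0.1853  0.054 ]
 [ 0.4909 -0.1721  0.054 ]
 [ 0.5103 -0.1692  0.054 ]
 [ 0.5124 -0.1823  0.054 ]] [ 0.5017 -0.1772  0.054 ]
[array([ 0.4983, -0.2092,  0.034 ]), array([ 0.4878, -0.147 ,  0.034 ])] 0.06309009851734519 0.16719329261300783
RR (array([ 0.4994, -0.2091,  0.0287]), [np.float64(0.0008435685262141373), np.float64(0.0008435685262141546)])
RL (array([ 0.4909, -0.1431,  0.0166]), [np.float64(0.0010867362085531075), np.float64(0.001086736208553153)])
green (array([ 0.5294, -0.152 ,  0.0314]), [np.float64(0.00039243012557940726), np.float64(0.00039243012557927943)])
grey (array([ 0.5345, -0.1917,  0.0335]), [np.float64(0.000618348314718177), np.float64(0.0006183483147182369)])
tabFR (array([ 0.5136, -0.1823,  0.051 ]), [np.float64(4.021339447696383e-05), np.float64(4.0213394476966184e-05)])
tabFL (array([ 0.5128, -0.167 ,  0.0444]), [np.float64(0.0017753441591503644), np.float64(0.0017753441591503902)])
```

Clear view: the tab's top face is at crop (332–412, 232–340), which puts it at about (0.502, −0.177). Triangulated heights are 31–34 mm for the top and about 50 mm for the tab, as they should be. Yaw is about 0.15. Correcting.

>>> {"fn": "move_arm", "kwargs": {
  "series": [
    {"x":-0.1,"y":0,"z":1.1,"rx":0.024,"ry":0.03,"rz":0},
    {"x":0,"y":1.9,"z":0.1,"rx":0.005,"ry":0,"rz":0},
    {"x":0,"y":1.9,"z":0.1,"rx":0.005,"ry":0,"rz":0}
  ]
}}

```text
clock: 5.98
position: [0.4998, -0.1795, 0.0553]
ee_rot: [-1.16, -1.266, 1.283]
force: [0.2, 0.7, -0.4]
width: 0.436
```

```bash
python3 - <<'E'
from h import *
plan((0.502,-.177,.057),.15+np.pi)
E
```

```text
t 5.975 p [ 0.4998 -0.1795  0.0553] F [ 0.2194  0.7121 -0.4052] w 4.001797617186298
tool axes
 [[-0.0902 -0.0103 -0.9959]
 [ 0.9959 -0.0041 -0.0902]
 [-0.0031 -0.9999  0.0106]]
shift cm (tool) [ 0.2303 -0.1688 -0.2391] turn [-0.0107 -0.0597 -0.0028] shift in target frame [ 0.2161 -0.1656 -0.2542]
```

>>> {"fn": "move_arm", "kwargs": {
  "series": [
    {"x":0.22,"y":-0.25,"z":-0.2,"rx":-0.01,"ry":-0.06,"rz":0},
    {"x":0,"y":0,"z":0,"rx":0,"ry":0,"rz":0}
  ]
}}

```text
clock: 6.22
position: [0.4999, -0.1769, 0.0539]
ee_rot: [-1.131, -1.314, 1.324]
force: [-1.0, -0.3, 0.1]
width: 0.436
```

```bash
python3 - <<'E'
from h import *
plan((0.502,-.177,.057),.15+np.pi)
snap("f",["wrist"],{"wrist":(160,130,200,150,4)})
E
```

```text
t 6.225 p [ 0.4999 -0.1769  0.0539] F [-1.0294 -0.3188  0.0756] w 3.999725281362355
tool axes
 [[-0.1503 -0.0053 -0.9886]
 [ 0.9886 -0.0025 -0.1503]
 [-0.0016 -1.      0.0056]]
shift cm (tool) [-0.0368 -0.3131 -0.2034] turn [-0.0056  0.0009 -0.0016] shift in target frame [-0.0361 -0.312  -0.2052]
```

View pics/wrist_f_c.png

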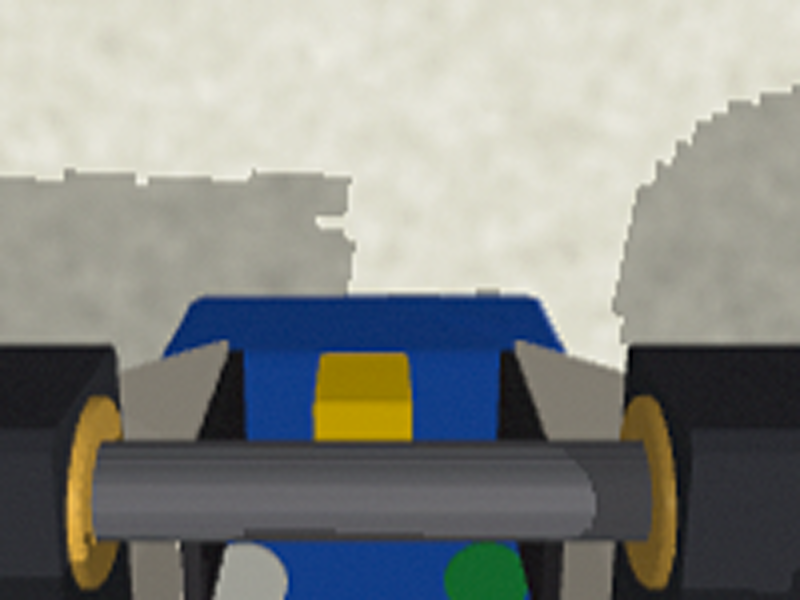

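The tab now sits between the fingers (tab columns 315–410, finger inner faces 243 and 503). I'll raise 3 mm, forward 2 mm, and close.

>>> {"fn": "move_arm", "kwargs": {
  "series": [
    {"x":0,"y":-0.3,"z":-0.2,"rx":-0.005,"ry":0,"rz":0},
    {"x":0,"y":0,"z":0,"rx":0,"ry":0,"rz":0},
    {"x":0,"y":0,"z":0,"rx":0,"ry":0,"rz":0},
    {"x":0,"y":0,"z":0,"rx":0,"ry":0,"rz":0}
  ],
  "jaw": 0.8,
  "newtons": 15
}}

```text
clock: 6.78
position: [0.5016, -0.1768, 0.0564]
ee_rot: [-1.136, -1.315, 1.319]
force: [0.5, 0.2, -1.0]
width: 0.15
```

```bash
python3 - <<'E'
from h import *
plan((0.502,-.177,.057),.15+np.pi)
E
```

```text
t 6.775 p [ 0.5016 -0.1768  0.0564] F [ 0.5462  0.1538 -0.9657] w 1.3798582741278602
tool axes
 [[-0.1472 -0.0013 -0.9891]
 [ 0.9891 -0.0018 -0.1472]
 [-0.0016 -1.      0.0015]]
shift cm (tool) [-0.0284 -0.0649 -0.0313] turn [-0.0015 -0.0023 -0.0016] shift in target frame [-0.0283 -0.0649 -0.0313]
```

Gripped (1.38 cm, tab 14 mm). Pull back along the bench.

>>> {"fn": "move_arm", "kwargs": {
  "series": [
    {"x":0,"y":0,"z":1,"rx":0,"ry":0,"rz":0},
    {"x":0,"y":0,"z":1.2,"rx":0,"ry":0,"rz":0},
    {"x":0,"y":0,"z":1.2,"rx":0,"ry":0,"rz":0}
  ]
}}

```text
clock: 7.15
position: [0.4664, -0.1818, 0.0563]
ee_rot: [-1.136, -1.316, 1.319]
force: [1.3, -0.2, -1.7]
width: 0.153
```

```bash
python3 - <<'E'
from h import *
plan((0.432,-.187,.057),.15+np.pi)
E
```

```text
t 7.15 p [ 0.4664 -0.1818  0.0563] F [ 1.2993 -0.1646 -1.7376] w 1.403978010563256
tool axes
 [[-0.1479 -0.0008 -0.989 ]
 [ 0.989  -0.0018 -0.1479]
 [-0.0017 -1.      0.0011]]
shift cm (tool) [-0.0077 -0.0628  3.477 ] turn [-0.0011 -0.0016 -0.0017] shift in target frame [-0.0021 -0.0667  3.4769]
```

Works well; finish the pull and release.

>>> {"fn": "move_arm", "kwargs": {
  "series": [
    {"x":0,"y":0,"z":1.2,"rx":0,"ry":0,"rz":0},
    {"x":0,"y":0,"z":1.2,"rx":0,"ry":0,"rz":0},
    {"x":0,"y":0,"z":1.0,"rx":0,"ry":0,"rz":0},
    {"x":0,"y":0,"z":0.2,"rx":0,"ry":0,"rz":0}
  ]
}}

```text
clock: 7.65
position: [0.4263, -0.1877, 0.0565]
ee_rot: [-1.136, -1.314, 1.318]
force: [0.9, -0.0, -2.2]
width: 0.149
```

>>> {"fn": "move_arm", "kwargs": {
  "series": [
    {"x":0,"y":0,"z":0,"rx":0,"ry":0,"rz":0},
    {"x":0,"y":0,"z":0,"rx":0,"ry":0,"rz":0},
    {"x":0,"y":-2,"z":0,"rx":0,"ry":0,"rz":0},
    {"x":0,"y":-3,"z":0,"rx":0,"ry":0,"rz":0},
    {"x":0,"y":0,"z":0,"rx":0,"ry":0,"rz":0}
  ],
  "jaw": 4
}}

```text
clock: 8.28
position: [0.428, -0.1877, 0.1079]
ee_rot: [-1.136, -1.316, 1.319]
force: [0.3, 0.1, -0.4]
width: 0.439
```

```bash
python3 - <<'E'
from h import *
plan((0.432,-.187,.057),.15+np.pi)
np.save("pose_g.npy",np.array(st()[1]))
snap("g",["wrist","top"],{"wrist":(130,100,240,180,3.3),"top":(280,180,110,110,5)})
E
```

```text
t 8.275 p [ 0.428  -0.1877  0.1079] F [ 0.267   0.0519 -0.3657] w 4.032903398195594
tool axes
 [[-0.1475 -0.0011 -0.9891]
 [ 0.9891 -0.002  -0.1475]
 [-0.0018 -1.      0.0014]]
shift cm (tool) [ 0.0198  5.0851 -0.4091] turn [-0.0014 -0.002  -0.0018] shift in target frame [ 0.0097  5.0857 -0.4018]
```

View pics/wrist_g_c.png

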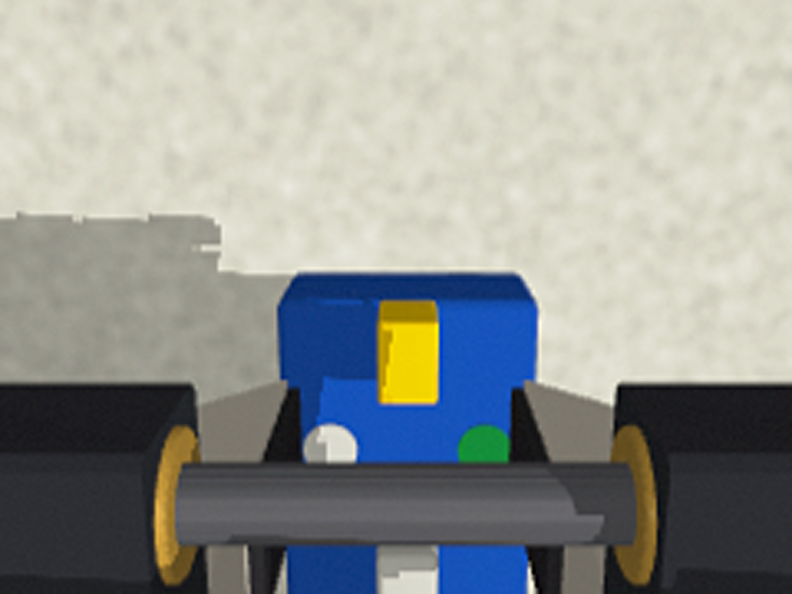

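View pics/top_g_c.png

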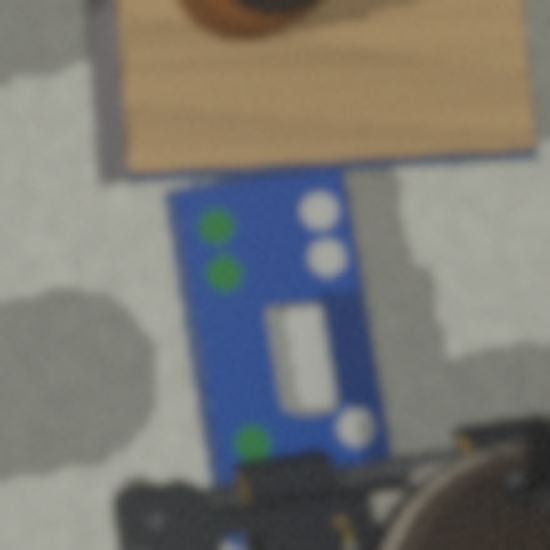

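```bash
python3 - <<'E'
from h import *
c=(280,180,110,110,5)
q=[up("top",a,c,.07) for a in[(284,305),(323,302),(338,409),(297,412)]]; print(np.array(q),np.mean(q,0))
p=np.load("pose_g.npy")
f=lambda a,z:onz("wrist",((a[0]+.5)/3.3-.5+130,(a[1]+.5)/3.3-.5+100),z,p)
t=np.mean([f(a,.054) for a in[(378,322),(438,322),(380,403),(438,403)]],0); print("tab",t, "fin", t+.06*np.array([.989,.147,0]))
plan((.4865,-.179,.108),.147+np.pi)
E
```

```text
[[ 0.5061 -0.1685  0.07  ]
 [ 0.5072 -0.1828  0.07  ]
 [ 0.4685 -0.1874  0.07  ]
 [ 0.4675 -0.1724  0.07  ]] [ 0.4873 -0.1778  0.07  ]
tab [ 0.4258 -0.1867  0.054 ] fin [ 0.4851 -0.1778  0.054 ]
t 8.375 p [ 0.4268 -0.1871  0.1062] F [ 0.4653 -0.6582 -0.1243] w 4.020006344363204
tool axes
 [[-0.1476 -0.004  -0.989 ]
 [ 0.989  -0.0012 -0.1476]
 [-0.0006 -1.      0.0041]]
shift cm (tool) [-0.0786 -0.2027 -6.0186] turn [-0.0041  0.0011 -0.0006] shift in target frame [-0.0717 -0.1779 -6.0195]
```

Wrist and top views agree on the fin centre at (0.4865, −0.178), now clear of the shelf edge at x≈0.555.

>>> {"fn": "move_arm", "kwargs": {
  "series": [
    {"x":0,"y":0,"z":-3,"rx":0,"ry":0,"rz":0},
    {"x":0,"y":0,"z":-3,"rx":0,"ry":0,"rz":0},
    {"x":0,"y":0,"z":0,"rx":0,"ry":0,"rz":0}
  ]
}}

```text
clock: 8.75
position: [0.4863, -0.1773, 0.1032]
ee_rot: [-1.129, -1.312, 1.321]
force: [-0.0, -0.8, 0.0]
width: 0.431
```

```bash
python3 - <<'E'
from h import *
plan((.4865,-.178,.057),.147+np.pi)
E
```

```text
t 8.75 p [ 0.4863 -0.1773  0.1032] F [-0.0279 -0.8186  0.0427] w 3.953777324288679
tool axes
 [[-0.1475 -0.0079 -0.989 ]
 [ 0.9891 -0.     -0.1475]
 [ 0.0012 -1.      0.0078]]
shift cm (tool) [-0.0759  4.6168 -0.0469] turn [-0.0078  0.001   0.0012] shift in target frame [-0.0705  4.6171 -0.0108]
```

>>> {"fn": "move_arm", "kwargs": {
  "series": [
    {"x":0,"y":1.5,"z":0,"rx":-0.007,"ry":0,"rz":0},
    {"x":0,"y":1.5,"z":0,"rx":0,"ry":0,"rz":0},
    {"x":0,"y":1.3,"z":0,"rx":0,"ry":0,"rz":0},
    {"x":0,"y":0,"z":0,"rx":0,"ry":0,"rz":0}
  ]
}}

```text
clock: 9.25
position: [0.4826, -0.1774, 0.056]
ee_rot: [-1.13, -1.313, 1.318]
force: [-0.0, 0.9, -0.6]
width: 0.436
```

```bash
python3 - <<'E'
from h import *
plan((.4865,-.178,.057),.147+np.pi)
E
```

```text
t 9.25 p [ 0.4826 -0.1774  0.056 ] F [-0.0263  0.9121 -0.5791] w 4.0062564553288205
tool axes
 [[-0.1464 -0.0065 -0.9892]
 [ 0.9892  0.0018 -0.1464]
 [ 0.0027 -1.      0.0061]]
shift cm (tool) [-0.1177 -0.1059 -0.3732] turn [-0.0061 -0.0001  0.0027] shift in target frame [-0.118  -0.1033 -0.3738]
```

>>> {"fn": "move_arm", "kwargs": {
  "series": [
    {"x":0,"y":0,"z":-0.4,"rx":-0.006,"ry":0,"rz":0.002},
    {"x":0,"y":0,"z":0,"rx":0,"ry":0,"rz":0}
  ]
}}

```text
clock: 9.5
position: [0.487, -0.177, 0.0563]
ee_rot: [-1.136, -1.317, 1.316]
force: [1.0, -1.1, 0.1]
width: 0.431
```

>>> {"fn": "move_arm", "kwargs": {
  "series": [
    {"x":0,"y":0,"z":0,"rx":0,"ry":0,"rz":0},
    {"x":0,"y":0,"z":0,"rx":0,"ry":0,"rz":0},
    {"x":0,"y":0,"z":0,"rx":0,"ry":0,"rz":0},
    {"x":0,"y":0,"z":0,"rx":0,"ry":0,"rz":0}
  ],
  "jaw": 0.8,
  "newtons": 30
}}

```text
clock: 10.0
position: [0.4877, -0.1774, 0.0572]
ee_rot: [-1.138, -1.318, 1.316]
force: [-0.2, -0.6, -2.4]
width: 0.147
```

```bash
python3 - <<'E'
from h import *
plan((.4865,-.178,.057),.147+np.pi)
snap("h",["scene"],{"scene":(130,60,200,150,4)})
E
```

```text
t 10.0 p [ 0.4877 -0.1774  0.0572] F [-0.1507 -0.635  -2.4046] w 1.3486984021501511
tool axes
 [[-0.1462  0.0026 -0.9893]
 [ 0.9893 -0.0002 -0.1462]
 [-0.0006 -1.     -0.0026]]
shift cm (tool) [-0.0439  0.0234  0.131 ] turn [ 0.0026 -0.0003 -0.0006] shift in target frame [-0.0439  0.0237  0.1309]
```

View pics/scene_h_c.png

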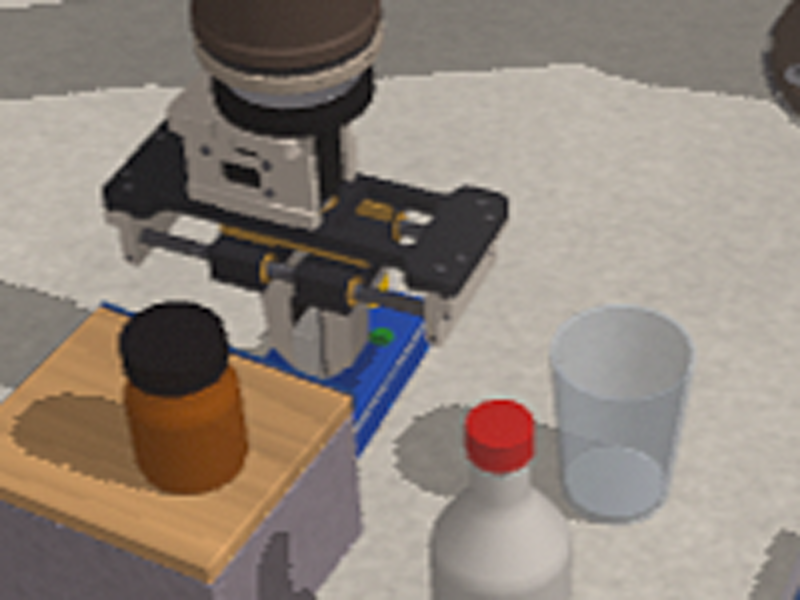

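Fin gripped at 1.35 cm. The carrier's front is still about at the shelf edge, so I lift a few mm, back off 3 cm, then lift.

>>> {"fn": "move_arm", "kwargs": {
  "series": [
    {"x":0,"y":-0.6,"z":0.2,"rx":0,"ry":0,"rz":0},
    {"x":0,"y":0,"z":1.2,"rx":0,"ry":0,"rz":0},
    {"x":0,"y":0,"z":1.5,"rx":0,"ry":0,"rz":0},
    {"x":0,"y":0,"z":1.0,"rx":0,"ry":0,"rz":0},
    {"x":0,"y":-1.5,"z":0,"rx":0,"ry":0,"rz":0},
    {"x":0,"y":0,"z":0,"rx":0,"ry":0,"rz":0}
  ]
}}

```text
clock: 10.8
position: [0.4445, -0.1832, 0.0792]
ee_rot: [-1.136, -1.316, 1.315]
force: [1.0, -0.1, -3.2]
width: 0.152
```

```bash
python3 - <<'E'
from h import *
plan((.45,-.18,.20),.15+np.pi)
E
```

```text
t 10.8 p [ 0.4445 -0.1832  0.0792] F [ 1.0037 -0.0819 -3.1614] w 1.391233312727286
tool axes
 [[-0.1451  0.0003 -0.9894]
 [ 0.9894  0.0008 -0.1451]
 [ 0.0007 -1.     -0.0004]]
shift cm (tool) [  0.2499 -12.076   -0.5989] turn [ 0.0004 -0.0044  0.0007] shift in target frame [  0.2384 -12.0764  -0.5952]
```

>>> {"fn": "move_arm", "kwargs": {
  "series": [
    {"x":0,"y":-3,"z":0,"rx":0,"ry":0,"rz":0},
    {"x":0,"y":-4,"z":0,"rx":0,"ry":0,"rz":0},
    {"x":0,"y":-3.5,"z":0,"rx":0,"ry":0,"rz":0},
    {"x":0,"y":-1.5,"z":0,"rx":0,"ry":0,"rz":0},
    {"x":2,"y":0,"z":0,"rx":0,"ry":0,"rz":0},
    {"x":4,"y":0,"z":-0.5,"rx":0,"ry":0,"rz":0},
    {"x":4,"y":0,"z":-0.8,"rx":0,"ry":0,"rz":0},
    {"x":4,"y":0,"z":-0.8,"rx":0,"ry":0,"rz":0},
    {"x":4,"y":0,"z":-0.8,"rx":0,"ry":0,"rz":0}
  ]
}}

```text
clock: 11.92
position: [0.451, 0.0018, 0.2064]
ee_rot: [-1.147, -1.319, 1.31]
force: [0.8, -0.1, -3.1]
width: 0.15
```

```bash
python3 - <<'E'
from h import *
plan((.501,.1535,.20),.151+np.pi)
E
```

```text
t 11.925 p [0.451  0.0018 0.2064] F [ 0.8002 -0.1045 -3.1241] w 1.3742919174733401
tool axes
 [[-0.1411  0.0091 -0.99  ]
 [ 0.99   -0.001  -0.1411]
 [-0.0023 -1.     -0.0088]]
shift cm (tool) [14.314   0.6703 -7.0839] turn [ 0.0088 -0.0094 -0.0023] shift in target frame [14.2452  0.6402 -7.224 ]
```

>>> {"fn": "move_arm", "kwargs": {
  "series": [
    {"x":4,"y":0,"z":-1.0,"rx":0.009,"ry":-0.009,"rz":-0.002},
    {"x":4,"y":0,"z":-2,"rx":0,"ry":0,"rz":0},
    {"x":3.5,"y":0,"z":-2,"rx":0,"ry":0,"rz":0},
    {"x":2,"y":0,"z":-1.5,"rx":0,"ry":0,"rz":0},
    {"x":0,"y":0,"z":-0.3,"rx":0,"ry":0,"rz":0},
    {"x":0,"y":0,"z":0,"rx":0,"ry":0,"rz":0}
  ]
}}

```text
clock: 12.68
position: [0.4997, 0.1556, 0.2075]
ee_rot: [-1.131, -1.328, 1.323]
force: [-0.5, -0.1, -3.0]
width: 0.153
```

```bash
python3 - <<'E'
from h import *
plan((.501,.1535,.10),.151+np.pi)
np.save("pose_i.npy",np.array(st()[1]))
snap("i",["top","scene","wrist"],{"top":(90,60,140,240,2.5),"scene":(240,120,180,140,4.4),"wrist":(130,0,240,240,2.5)})
E
```

```text
t 12.675 p [0.4997 0.1556 0.2075] F [-0.5042 -0.0786 -3.0395] w 1.4087859638099334
tool axes
 [[-0.1579  0.0024 -0.9875]
 [ 0.9875  0.0017 -0.1579]
 [ 0.0013 -1.     -0.0026]]
shift cm (tool) [-0.2426 10.7512 -0.0685] turn [0.0026 0.0075 0.0013] shift in target frame [-0.2277 10.7513 -0.0985]
```

View pics/top_i_c.png

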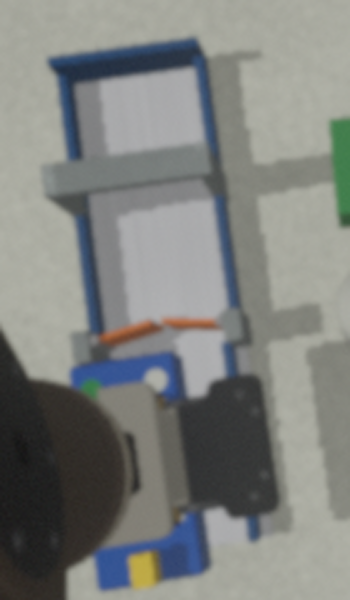

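View pics/scene_i_c.png

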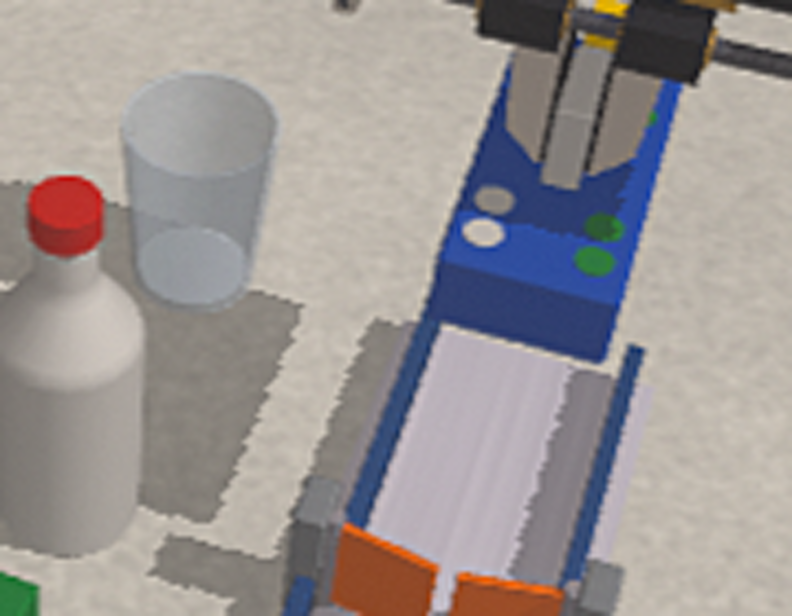

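View pics/wrist_i_c.png

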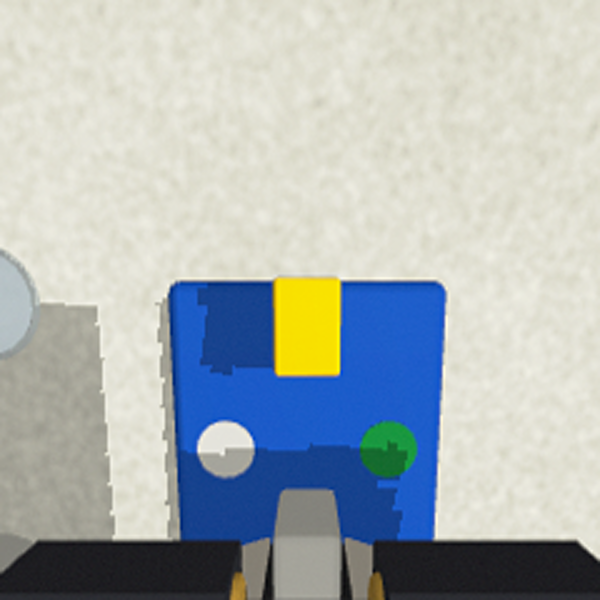

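Held level, aligned with the lane; the camera can't see the lane below. Refine lane pose from enlarged crops of the first top picture.

```bash
python3 - <<'E'
import cv2
im=cv2.imread("pics/top0.png")
for n,(x,y,w,h,s) in {"lt1":(115,175,90,115,5.2),"lt2":(100,65,100,80,7)}.items():
    cv2.imwrite(f"pics/{n}.png",cv2.resize(im[y:y+h,x:x+w],None,fx=s,fy=s,interpolation=cv2.INTER_CUBIC))
E
```

```text
(no output)
```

View pics/lt1.png

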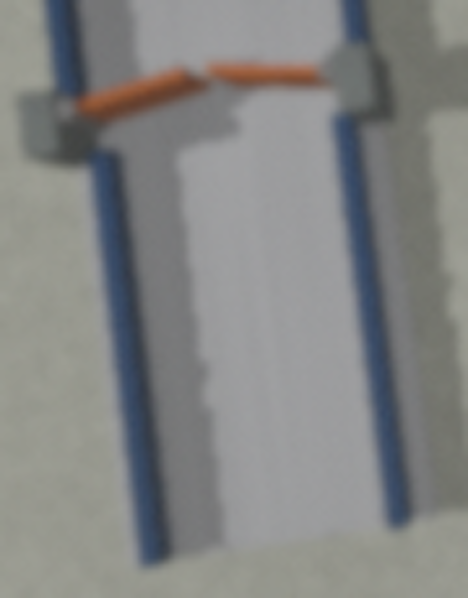

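View pics/lt2.png

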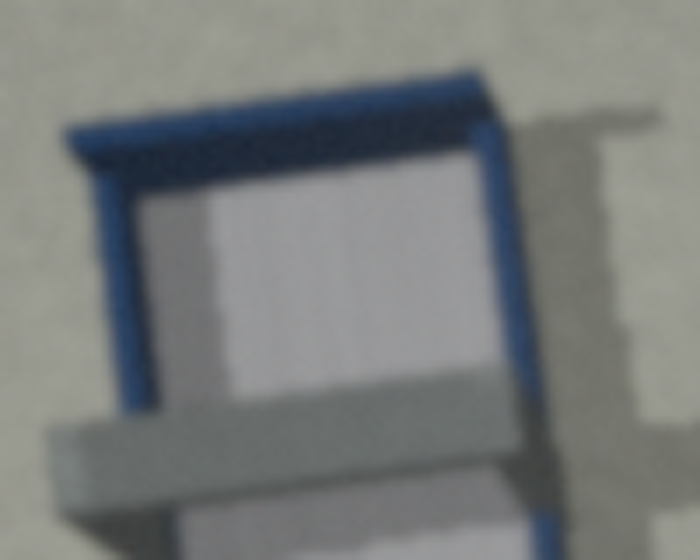

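```bash
python3 - <<'E'
from h import *
from scipy.optimize import least_squares
a=(115,175,90,115,5.2); b=(100,65,100,80,7)
# (crop, px, z, lane coord index, value)
O=[(a,(337,120),.028,1,-.041),(a,(362,320),.028,1,-.041),(a,(388,525),.028,1,-.041),
(a,(122,160),.005,1,.041),(a,(146,360),.005,1,.041),(a,(168,555),.005,1,.041),
(a,(200,552),.005,0,-.166),(a,(380,529),.005,0,-.166),
(b,(150,193),.005,0,.215),(b,(300,173),.005,0,.215),(b,(465,152),.005,0,.215),
(b,(480,155),.028,1,-.05),(b,(510,380),.028,1,-.05),
(b,(142,215),.005,1,.05),(b,(163,390),.005,1,.05),
(b,(70,515),.097,0,.102),(b,(510,450),.097,0,.102),(b,(50,433),.097,0,.126),(b,(500,370),.097,0,.126)]
W=[up("top",p,c,z) for c,p,z,_,_ in O]
def res(q):
    c,s=np.cos(q[2]),np.sin(q[2]); r=[]
    for w,o in zip(W,O):
        d=w[:2]-q[:2]; l=(c*d[0]+s*d[1],-s*d[0]+c*d[1]); r.append((l[o[3]]-o[4])*1000)
    return np.array(r)
r=least_squares(res,[.597,.168,.151],loss="soft_l1"); print(r.x,res(r.x))
c,s=np.cos(r.x[2]),np.sin(r.x[2]); print("target",r.x[0]-.098*c,r.x[1]-.098*s)
E
```

```text
[0.597  0.1687 0.1468] [-2.2138 -1.4977 -0.9102  0.6903  1.0926  1.9888  1.2168 -0.5688  1.2388
  1.1356  0.7262 -0.4116 -0.26    0.3662  0.5855 -0.7657  0.1016 -2.9208
 -2.7916]
target 0.5000897021079278 0.15438639407682225
```

```bash
python3 - <<'E'
from h import *
plan((.501,.1544,.075),.147+np.pi)
E
```

```text
t 12.825 p [0.4994 0.1552 0.2076] F [ 0.9521 -0.5821 -3.6505] w 1.3904934898680563
tool axes
 [[-0.1569  0.0023 -0.9876]
 [ 0.9876  0.0021 -0.1569]
 [ 0.0017 -1.     -0.0026]]
shift cm (tool) [-0.1278 13.265  -0.1102] turn [0.0026 0.0105 0.0017] shift in target frame [-0.1034 13.2648 -0.1463]
```

>>> {"fn": "move_arm", "kwargs": {
  "series": [
    {"x":-0.1,"y":1.5,"z":-0.1,"rx":0,"ry":0.01,"rz":0},
    {"x":0,"y":3,"z":0,"rx":0,"ry":0,"rz":0},
    {"x":0,"y":3,"z":0,"rx":0,"ry":0,"rz":0},
    {"x":0,"y":2,"z":0,"rx":0,"ry":0,"rz":0},
    {"x":0,"y":1,"z":0,"rx":0,"ry":0,"rz":0},
    {"x":0,"y":0,"z":0,"rx":0,"ry":0,"rz":0}
  ]
}}

```text
clock: 13.58
position: [0.4999, 0.1507, 0.0969]
ee_rot: [-1.14, -1.314, 1.31]
force: [-0.2, 0.4, -3.5]
width: 0.15
```

```bash
python3 - <<'E'
from h import *
plan((.501,.1544,.075),.147+np.pi)
E
```

```text
t 13.575 p [0.4999 0.1507 0.0969] F [-0.2016  0.3637 -3.4896] w 1.3762968945859593
tool axes
 [[-0.1398  0.0019 -0.9902]
 [ 0.9902  0.0011 -0.1398]
 [ 0.0008 -1.     -0.002 ]]
shift cm (tool) [ 0.3476  2.1885 -0.1589] turn [ 0.002  -0.0067  0.0008] shift in target frame [ 0.3483  2.1878 -0.1656]
```

>>> {"fn": "move_arm", "kwargs": {
  "series": [
    {"x":0.35,"y":0,"z":-0.2,"rx":0,"ry":-0.007,"rz":0},
    {"x":0,"y":0,"z":0,"rx":0,"ry":0,"rz":0}
  ]
}}

```text
clock: 13.82
position: [0.5023, 0.1549, 0.098]
ee_rot: [-1.137, -1.321, 1.314]
force: [-0.7, -0.9, -3.1]
width: 0.153
```

```bash
python3 - <<'E'
from h import *
plan((.501,.1544,.062),.147+np.pi)
snap("j",["top","scene"],{"top":(110,170,110,125,4.8),"scene":(260,140,150,115,5.2)})
E
```

```text
t 13.825 p [0.5023 0.1549 0.098 ] F [-0.6848 -0.8948 -3.0633] w 1.401474255951923
tool axes
 [[-0.1469  0.0037 -0.9891]
 [ 0.9892  0.0019 -0.1469]
 [ 0.0014 -1.     -0.004 ]]
shift cm (tool) [-0.0322  3.5996  0.1516] turn [0.004  0.0004 0.0014] shift in target frame [-0.0273  3.6002  0.1373]
```

View pics/top_j_c.png

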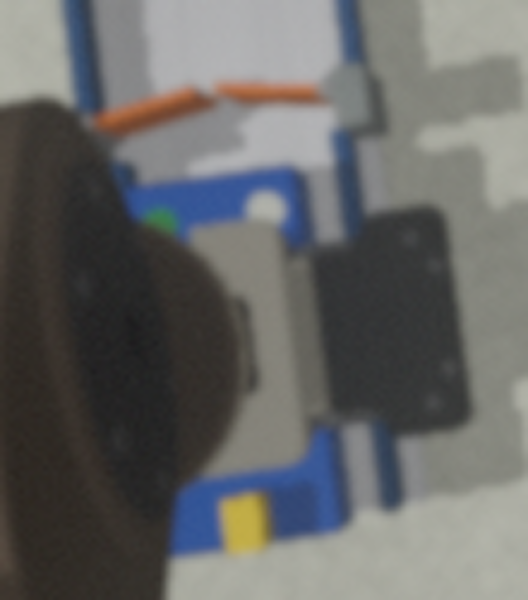

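View pics/scene_j_c.png

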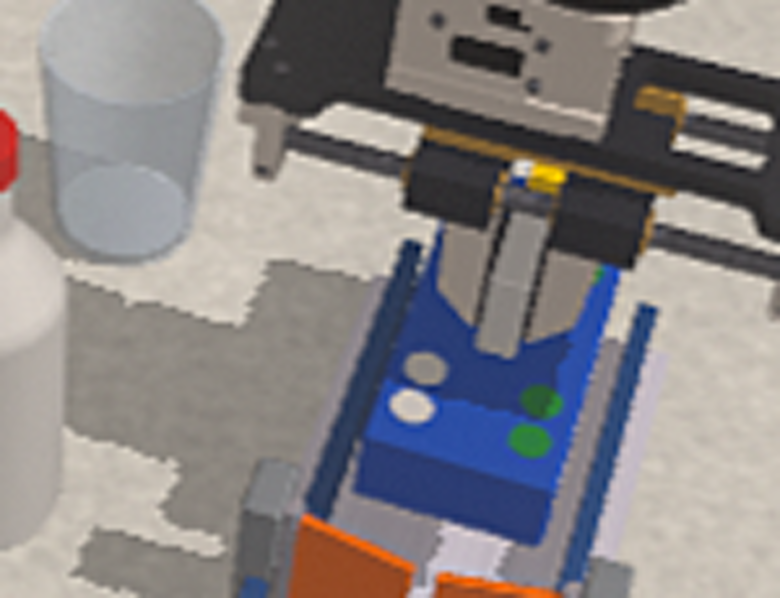

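Carrier is between the walls in both views, front about 30 mm short of the flaps. Lowering.

>>> {"fn": "move_arm", "kwargs": {
  "series": [
    {"x":0,"y":1.2,"z":0.1,"rx":0.003,"ry":0,"rz":0.001},
    {"x":0,"y":1.0,"z":0,"rx":0,"ry":0,"rz":0},
    {"x":0,"y":0.4,"z":0,"rx":0,"ry":0,"rz":0},
    {"x":0,"y":0,"z":0,"rx":0,"ry":0,"rz":0}
  ]
}}

```text
clock: 14.42
position: [0.501, 0.1544, 0.0701]
ee_rot: [-1.136, -1.317, 1.316]
force: [-1.6, -0.4, -3.1]
width: 0.148
```

```bash
python3 - <<'E'
from h import *
plan((.501,.1544,.062),.147+np.pi)
E
```

```text
t 14.425 p [0.501  0.1544 0.0701] F [-1.6182 -0.4344 -3.1341] w 1.3619096257688192
tool axes
 [[-0.1464  0.0005 -0.9892]
 [ 0.9892  0.0002 -0.1464]
 [ 0.0001 -1.     -0.0005]]
shift cm (tool) [0.003  0.8065 0.0015] turn [ 0.0005 -0.      0.0001] shift in target frame [0.0031 0.8065 0.0011]
```

>>> {"fn": "move_arm", "kwargs": {
  "series": [
    {"x":0,"y":0.5,"z":0,"rx":0,"ry":0,"rz":0},
    {"x":0,"y":0.3,"z":0,"rx":0,"ry":0,"rz":0},
    {"x":0,"y":0.1,"z":0,"rx":0,"ry":0,"rz":0}
  ]
}}

```text
clock: 14.8
position: [0.5012, 0.1544, 0.0621]
ee_rot: [-1.136, -1.318, 1.315]
force: [-8.9, -2.7, 27.1]
width: 0.151
```

Touched down (force +27 N, z 0.062 as expected). Ease and release, then rise.

>>> {"fn": "move_arm", "kwargs": {
  "series": [
    {"x":0,"y":-0.05,"z":0,"rx":0,"ry":0,"rz":0},
    {"x":0,"y":0,"z":0,"rx":0,"ry":0,"rz":0},
    {"x":0,"y":0,"z":0,"rx":0,"ry":0,"rz":0},
    {"x":0,"y":-1.5,"z":0,"rx":0,"ry":0,"rz":0},
    {"x":0,"y":-3,"z":0,"rx":0,"ry":0,"rz":0},
    {"x":0,"y":-3,"z":0,"rx":0,"ry":0,"rz":0},
    {"x":0,"y":0,"z":0,"rx":0,"ry":0,"rz":0}
  ],
  "jaw": 4
}}

```text
clock: 15.68
position: [0.5025, 0.1544, 0.143]
ee_rot: [-1.138, -1.32, 1.313]
force: [0.5, 0.3, 0.5]
width: 0.434
```

```bash
python3 - <<'E'
from h import *
plan((.40,.14,.15),.147+np.pi)
np.save("pose_k.npy",np.array(st()[1]))
snap("k",["top","scene","wrist"],{"top":(110,170,110,125,4.8),"scene":(260,140,150,115,5.2),"wrist":(130,60,240,180,3.3)})
E
```

```text
t 15.675 p [0.5025 0.1544 0.143 ] F [0.4564 0.3315 0.5253] w 3.982325311916509
tool axes
 [[-0.1457  0.0039 -0.9893]
 [ 0.9893  0.0022 -0.1457]
 [ 0.0016 -1.     -0.0042]]
shift cm (tool) [ 0.0671 -0.7382 10.3441] turn [ 0.0042 -0.0007  0.0016] shift in target frame [ 0.0736 -0.6952 10.347 ]
```

View pics/wrist_k_c.png

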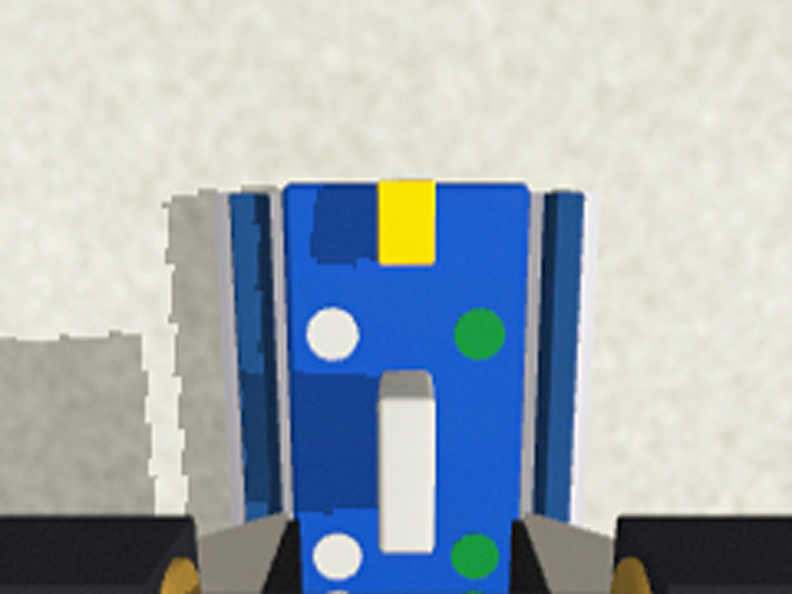

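View pics/scene_k_c.png

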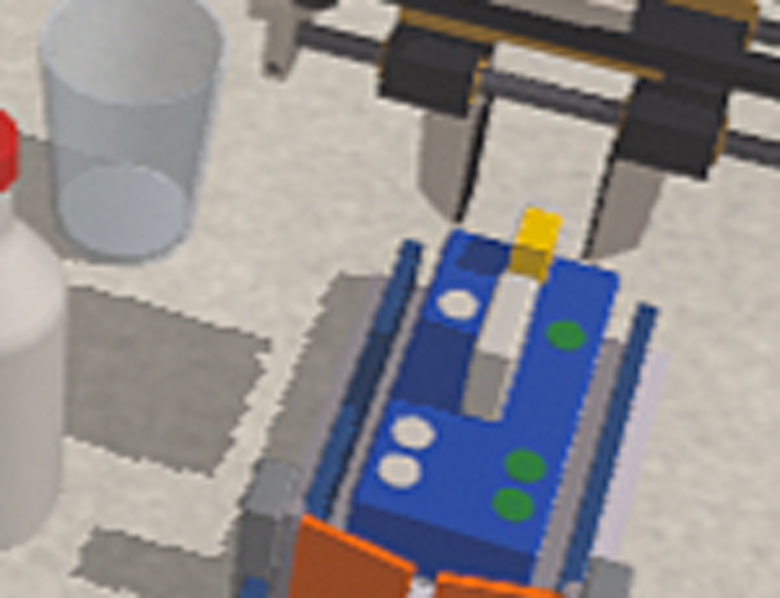

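Carrier seated level in the trough (rear edge flush with the entry end, gaps ~even both sides), flaps shut. Now go behind it with closed fingers.

>>> {"fn": "move_arm", "kwargs": {
  "series": [
    {"x":0,"y":0,"z":3,"rx":0.004,"ry":0,"rz":0.001},
    {"x":0,"y":0,"z":4,"rx":0,"ry":0,"rz":0},
    {"x":0,"y":0,"z":3.5,"rx":0,"ry":0,"rz":0},
    {"x":0,"y":0,"z":1,"rx":0,"ry":0,"rz":0},
    {"x":0,"y":0,"z":0,"rx":0,"ry":0,"rz":0}
  ],
  "jaw": 0
}}

```text
clock: 16.45
position: [0.3822, 0.1357, 0.1372]
ee_rot: [-1.132, -1.306, 1.325]
force: [0.2, 0.2, -0.3]
width: 0.007
```

```bash
python3 - <<'E'
from h import *
plan((.387,.138,.045),.147+np.pi)
np.save("pose_l.npy",np.array(st()[1]))
snap("l",["top"],{"top":(110,170,110,125,4.8)})
E
```

```text
t 16.45 p [0.3822 0.1357 0.1372] F [ 0.1738  0.2146 -0.2742] w 0.06382528127113016
tool axes
 [[-0.1461 -0.0099 -0.9892]
 [ 0.9893 -0.0052 -0.1461]
 [-0.0037 -0.9999  0.0105]]
shift cm (tool) [ 0.1912  9.2137 -0.6057] turn [-0.0105 -0.0004 -0.0037] shift in target frame [ 0.1566  9.2202 -0.5085]
```

View pics/top_l_c.png

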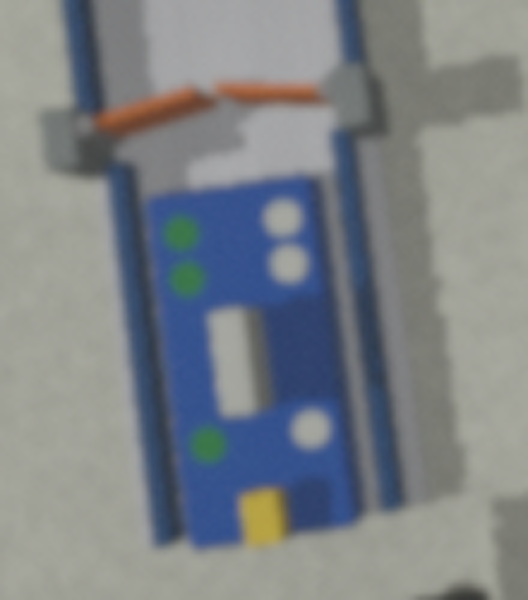

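The whole carrier is visible in the trough. I'll measure its pose in the lane frame.

```bash
python3 - <<'E'
from h import *
c=(110,170,110,125,4.8)
q=np.array([up("top",a,c,.039) for a in[(150,197),(318,180),(358,522),(193,548)]])
m=q.mean(0); print(q,m)
d=m[:2]-[.597,.1687]; co,s=np.cos(.147),np.sin(.147); print("lane",co*d[0]+s*d[1],-s*d[0]+co*d[1])
E
```

```text
[[0.5631 0.1942 0.039 ]
 [0.5697 0.1287 0.039 ]
 [0.4369 0.1112 0.039 ]
 [0.4274 0.1746 0.039 ]] [0.4993 0.1522 0.039 ]
lane -0.09907174700921477 -0.0020281532222911833
```

>>> {"fn": "move_arm", "kwargs": {
  "series": [
    {"x":0.1,"y":2.5,"z":-0.3,"rx":-0.01,"ry":0,"rz":-0.003},
    {"x":0,"y":3,"z":0,"rx":0,"ry":0,"rz":0},
    {"x":0,"y":2.3,"z":0,"rx":0,"ry":0,"rz":0},
    {"x":0,"y":0.8,"z":0,"rx":0,"ry":0,"rz":0},
    {"x":0,"y":0,"z":0,"rx":0,"ry":0,"rz":0}
  ]
}}

```text
clock: 17.12
position: [0.3933, 0.1389, 0.0489]
ee_rot: [-1.142, -1.32, 1.312]
force: [0.0, -0.5, 0.6]
width: 0.004
```

```bash
cat >> h.py <<'E'
LO=np.array([.597,.1687]);LY=.147
def lane():
    o,(p,r)=st(); d=p[:2]-LO; c,s=np.cos(LY),np.sin(LY)
    print("TCP in lane (mm)",1000*(c*d[0]+s*d[1]),1000*(-s*d[0]+c*d[1]),"z",p[2]*1000,"F",o["force"])
E
python3 - <<'E'
from h import *
lane();plan((.3893,.1371,.046),.147+np.pi)
E
```

```text
TCP in lane (mm) -205.87504347506547 0.34442687202000666 z 48.890533498140286 F [ 0.0147 -0.5005  0.5839]
t 17.125 p [0.3933 0.1389 0.0489] F [ 0.0147 -0.5005  0.5839] w 0.04106772917233119
tool axes
 [[-0.1445  0.0065 -0.9895]
 [ 0.9895  0.0006 -0.1445]
 [-0.0004 -1.     -0.0065]]
shift cm (tool) [-0.1189  0.2863  0.423 ] turn [ 0.0065 -0.0019 -0.0004] shift in target frame [-0.1182  0.2891  0.4213]
```

>>> {"fn": "move_arm", "kwargs": {
  "series": [
    {"x":-0.1,"y":0.3,"z":-1,"rx":0.006,"ry":-0.002,"rz":0},
    {"x":0,"y":0,"z":-1.5,"rx":0,"ry":0,"rz":0},
    {"x":0,"y":0,"z":-1.5,"rx":0,"ry":0,"rz":0},
    {"x":0,"y":0,"z":-1.5,"rx":0,"ry":0,"rz":0},
    {"x":0,"y":0,"z":-1.5,"rx":0,"ry":0,"rz":0},
    {"x":0,"y":0,"z":-1.5,"rx":0,"ry":0,"rz":0}
  ]
}}

```text
clock: 17.88
position: [0.4751, 0.1498, 0.0466]
ee_rot: [-1.125, -1.305, 1.326]
force: [-12.4, -1.8, 9.8]
width: 0.004
```

```bash
python3 - <<'E'
from h import *
lane();plan((.645,.175,.046),.147+np.pi)
snap("m",["top","scene"],{"top":(110,170,110,125,4.8),"scene":(260,140,150,115,5.2)})
E
```

```text
TCP in lane (mm) -123.30935680272154 -0.865298318266823 z 46.6016418529063 F [-12.359   -1.8123   9.7757]
t 17.875 p [0.4751 0.1498 0.0466] F [-12.359   -1.8123   9.7757] w 0.04015898047024715
tool axes
 [[-0.148  -0.0153 -0.9889]
 [ 0.989  -0.0025 -0.1479]
 [-0.0002 -0.9999  0.0155]]
shift cm (tool) [ -0.0192  -0.2066 -17.1703] turn [-0.0155  0.0015 -0.0002] shift in target frame [  0.0067   0.0602 -17.1714]
```

View pics/scene_m_c.png

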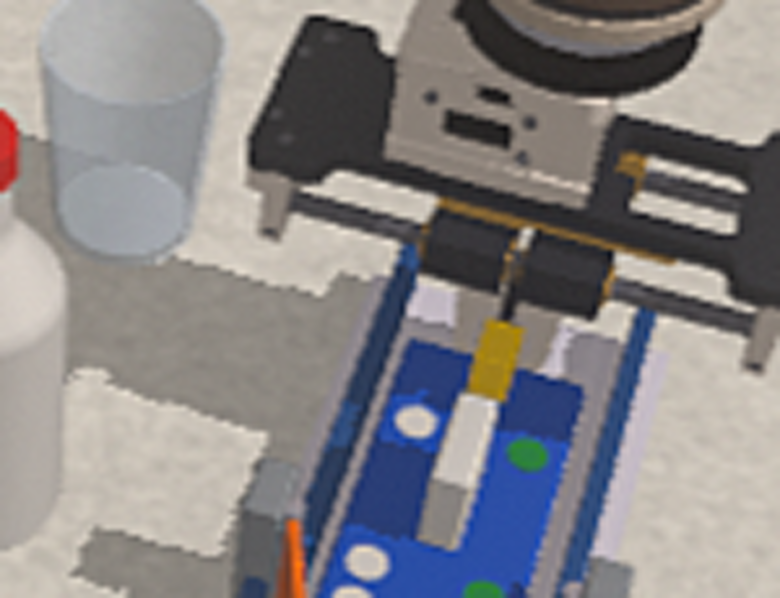

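View pics/top_m_c.png

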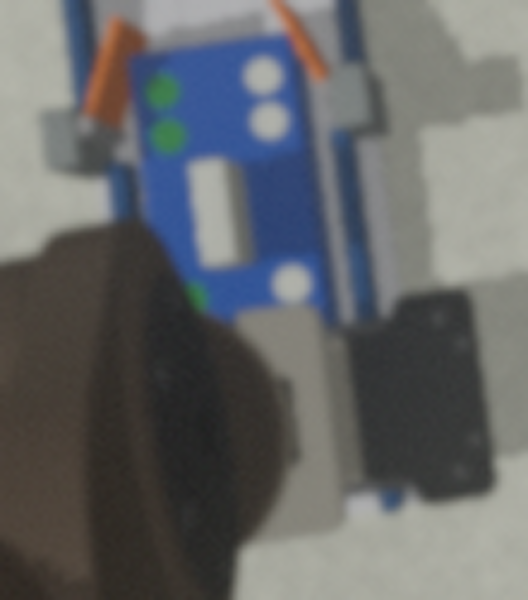

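Both flaps are swinging open (orange leaves at about (110,70) and (300,40)) and the carrier is straight. Get the TCP-to-carrier offset, then continue.

```bash
python3 - <<'E'
from h import *
c=(110,170,110,125,4.8)
co,s=np.cos(LY),np.sin(LY)
def L(w): d=w[:2]-LO; return 1000*np.array([co*d[0]+s*d[1],-s*d[0]+co*d[1]])
print("front corners",[L(up("top",a,c,.039)) for a in[(132,58),(285,40)]])
q=[L(up("top",a,c,.075)) for a in[(190,158),(228,155),(242,263),(204,270)]]; print("fin",np.mean(q,0))
E
```

```text
front corners [array([25.8285, 30.3845]), array([ 24.1692, -30.0561])]
fin [-42.0028  -1.3095]
```

>>> {"fn": "move_arm", "kwargs": {
  "series": [
    {"x":0,"y":0,"z":-1.5,"rx":-0.01,"ry":0,"rz":0},
    {"x":0,"y":0,"z":-1.5,"rx":0,"ry":0,"rz":0},
    {"x":0,"y":0,"z":-1.5,"rx":-0.005,"ry":0,"rz":0},
    {"x":0,"y":0,"z":-1.5,"rx":0,"ry":0,"rz":0},
    {"x":0,"y":0,"z":-1.5,"rx":0,"ry":0,"rz":0}
  ]
}}

```text
clock: 18.6
position: [0.5489, 0.1607, 0.0462]
ee_rot: [-1.128, -1.31, 1.324]
force: [-7.3, -1.2, 6.4]
width: 0.004
```

```bash
python3 - <<'E'
from h import *
lane();plan((.645,.175,.046),.147+np.pi)
E
```

```text
TCP in lane (mm) -48.75688658423302 -0.8710556074137044 z 46.22481583478594 F [-7.3047 -1.1816  6.4416]
t 18.6 p [0.5489 0.1607 0.0462] F [-7.3047 -1.1816  6.4416] w 0.04076180754365903
tool axes
 [[-0.1488 -0.0101 -0.9888]
 [ 0.9889 -0.0017 -0.1487]
 [-0.0001 -0.9999  0.0102]]
shift cm (tool) [-0.0151 -0.0768 -9.7159] turn [-0.0102  0.0023 -0.0001] shift in target frame [ 0.0072  0.0225 -9.7162]
```

>>> {"fn": "move_arm", "kwargs": {
  "series": [
    {"x":0,"y":0,"z":-1.5,"rx":-0.01,"ry":0,"rz":0},
    {"x":0,"y":0,"z":-1.5,"rx":0,"ry":0,"rz":0},
    {"x":0,"y":0,"z":-1.5,"rx":0,"ry":0,"rz":0},
    {"x":0,"y":0,"z":-1.2,"rx":-0.005,"ry":0,"rz":0},
    {"x":0,"y":0,"z":-1.0,"rx":0,"ry":0,"rz":0}
  ]
}}

```text
clock: 19.23
position: [0.6159, 0.1706, 0.0462]
ee_rot: [-1.132, -1.316, 1.32]
force: [-7.1, -0.8, 3.9]
width: 0.005
```

```bash
python3 - <<'E'
from h import *
lane();plan((.645,.175,.046),.147+np.pi)
snap("n",["scene"],{"scene":(250,170,150,209,2.8)})
E
```

```text
TCP in lane (mm) 19.003301762678497 -0.9177284185249955 z 46.21057288121563 F [-7.0716 -0.8262  3.9205]
t 19.225 p [0.6159 0.1706 0.0462] F [-7.0716 -0.8262  3.9205] w 0.04815927441326698
tool axes
 [[-0.1494 -0.003  -0.9888]
 [ 0.9888 -0.0004 -0.1494]
 [ 0.0001 -1.      0.003 ]]
shift cm (tool) [ 0.0033  0.0121 -2.9403] turn [-0.003   0.0029  0.0001] shift in target frame [ 0.0119  0.0211 -2.9402]
```

View pics/scene_n_c.png

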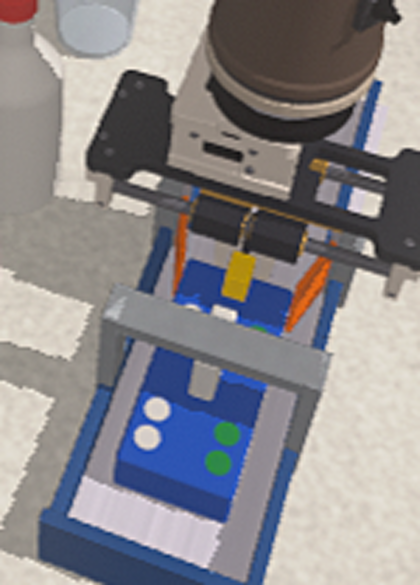

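Carrier half under the bridge, flaps held open by it, hand still well short of the bridge. Last 3 cm.

>>> {"fn": "move_arm", "kwargs": {
  "series": [
    {"x":0,"y":0,"z":-1.0,"rx":0,"ry":0,"rz":0},
    {"x":0,"y":0,"z":-1.0,"rx":0,"ry":0,"rz":0},
    {"x":0,"y":0,"z":-0.7,"rx":0,"ry":0,"rz":0},
    {"x":0,"y":0,"z":-0.3,"rx":0,"ry":0,"rz":0},
    {"x":0,"y":0,"z":0,"rx":0,"ry":0,"rz":0}
  ]
}}

```text
clock: 19.9
position: [0.6492, 0.1754, 0.0462]
ee_rot: [-1.134, -1.318, 1.319]
force: [-1.7, 0.3, 0.4]
width: -0.0
```

```bash
python3 - <<'E'
from h import *
lane()
snap("o",["scene","top"],{"scene":(250,170,150,209,2.8),"top":(90,60,140,160,3.7)})
E
```

```text
TCP in lane (mm) 52.62077634803909 -1.012898448265607 z 46.2278108586583 F [-1.6517  0.2651  0.3736]
```

View pics/scene_o_c.png

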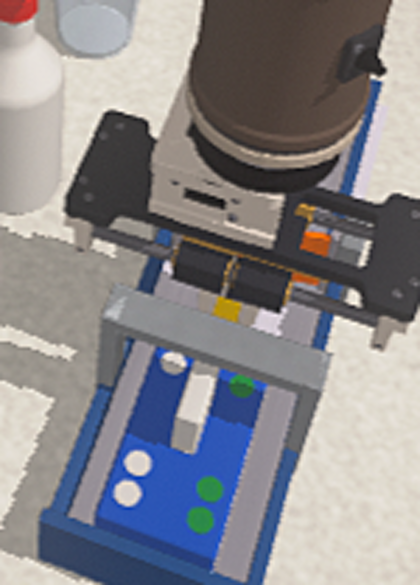

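View pics/top_o_c.png

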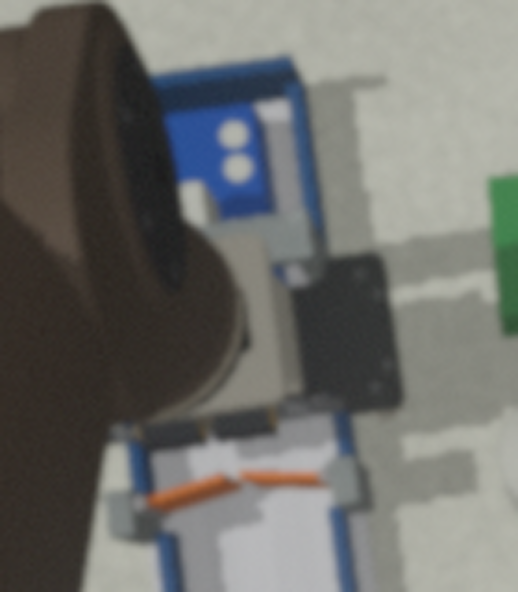

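The flaps are already shut behind the fingers (top crop (150–325, 470–500)), carrier against nothing. Back off 6 mm, then straight up.

>>> {"fn": "move_arm", "kwargs": {
  "series": [
    {"x":0,"y":0,"z":0.6,"rx":0,"ry":0,"rz":0},
    {"x":0,"y":-2,"z":0,"rx":0,"ry":0,"rz":0},
    {"x":0,"y":-4,"z":0,"rx":0,"ry":0,"rz":0},
    {"x":0,"y":-5,"z":0,"rx":0,"ry":0,"rz":0},
    {"x":0,"y":-5,"z":0,"rx":0,"ry":0,"rz":0},
    {"x":0,"y":-2,"z":2,"rx":0,"ry":0,"rz":0},
    {"x":0,"y":0,"z":5,"rx":0,"ry":0,"rz":0},
    {"x":0,"y":0,"z":5,"rx":0,"ry":0,"rz":0},
    {"x":0,"y":0,"z":5,"rx":0,"ry":0,"rz":0},
    {"x":0,"y":0,"z":5,"rx":0,"ry":0,"rz":0},
    {"x":0,"y":0,"z":0,"rx":0,"ry":0,"rz":0}
  ]
}}

```text
clock: 21.38
position: [0.4214, 0.1398, 0.2446]
ee_rot: [-1.144, -1.334, 1.304]
force: [1.1, -0.3, -0.7]
width: 0.007
```

```bash
python3 - <<'E'
from h import *
lane()
snap("p",["scene","top"],{"scene":(250,175,150,209,2.8),"top":(90,60,140,160,3.7)})
E
```

```text
TCP in lane (mm) -177.92276409115237 -2.8295473250770713 z 244.62247573698087 F [ 1.1273 -0.2795 -0.6605]
```

View pics/scene_p_c.png

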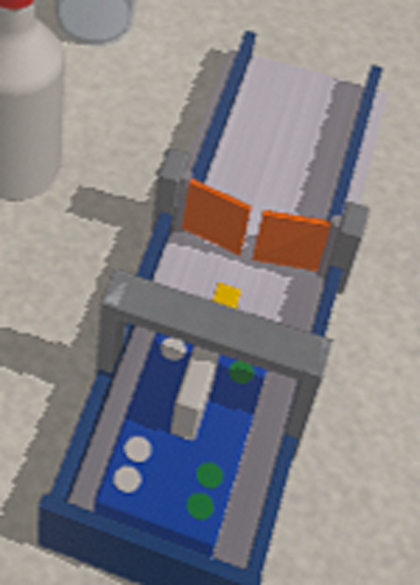

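View pics/top_p_c.png

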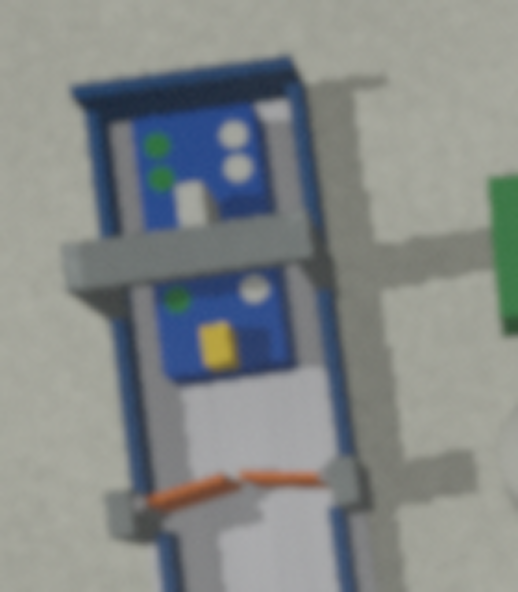

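View pics/scene_p.png

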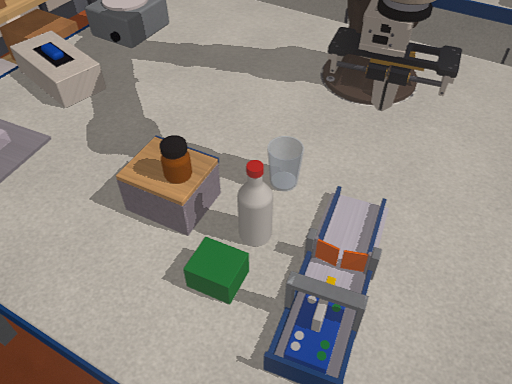

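Flaps shut, bystanders in place. Measure the carrier's final place.

```bash
python3 - <<'E'
from h import *
c=(90,60,140,160,3.7)
co,s=np.cos(LY),np.sin(LY)
def L(w): d=w[:2]-LO; return 1000*np.array([co*d[0]+s*d[1],-s*d[0]+co*d[1]])
q=[L(up("top",a,c,.039)) for a in[(135,120),(258,103),(292,362),(170,382)]]; print(np.array(q),np.mean(q,0))
print("tab",np.mean([L(up("top",a,c,.059)) for a in[(200,325),(230,322),(237,365),(208,369)]],0))
print("fin front etc / flap tips z.059",[L(up("top",a,c,.059)) for a in[(150,500),(230,482),(242,478),(325,480)]])
a=cv2.imread("pics/top0.png")[175:215,115:200].astype(int);b=cv2.imread("pics/top_p.png")[175:215,115:200].astype(int);print("diff flap area",abs(a-b).mean(),abs(a-b).max())
A=cv2.imread("pics/scene0.png").astype(int);B=cv2.imread("pics/scene_p.png").astype(int);print("scene bystander diff",abs(A-B)[130:300,115:305].mean())
E
```

```text
[[202.4114  29.7811]
 [202.5649 -34.7385]
 [ 63.4019 -34.3907]
 [ 62.0829  28.7971]] [132.6153  -2.6378]
tab [73.1569 -1.9545]
fin front etc / flap tips z.059 [array([ 0.4107, 41.5654]), array([3.5521, 1.2239]), array([ 4.6733, -4.9282]), array([ -2.3795, -45.6609])]
diff flap area 9.479705882352942 13
scene bystander diff 3.881671826625387
```

Carrier centre is 132.6 mm past the hinges, y −2.6 mm, all inside the limits; flap area unchanged from the first picture. Handing in.

```bash
python3 - <<'E'
from cell import arm
o=arm.observe(); print(o["clock"],abs(o["dq"]).max(),o["force"])
print(arm.sign_off())
E
```

```text
21.475 0.03981595328735562 [ 1.17277477  0.15283587 -0.12212966]
the job is handed in; nothing more can be done
None
```

I handed the job in at 21.5 s of the 64 s allowed. By my own checks every condition is met, but the hand-in reports no verdict.

**What I did:** I pulled the carrier out along the bench by its yellow tab and let go. I then gripped it by the white fin, backed it clear of the shelf and carried it past the beaker and bottle. I set it down in the entry trough and released it at about lane x −99 mm, y −2 mm, with the flaps shut. With closed fingers I pushed it through both flaps, then lifted the hand out and backed it away.

**Last checks:**
- **Carrier:** the last top-camera picture puts its centre 132.6 mm past the hinge line and 2.6 mm off the middle line. Its rear is about 62 mm past the hinges, and it looks flat on the floor.
- **Flaps:** both look shut, as in the first picture. Measured flap points lie within about 4 mm of the shut pose, which is too coarse to confirm 0.08 rad on its own.
- **Bystanders:** the beaker, bottle, tip box and jar show no visible movement in the scene picture.
- **Robot:** the hand is clear, and the force reading is only noise.

**What went wrong or disagreed:**
- My first move call was refused, probably because some fields were missing.
- The first grip on the tab missed, because the arm had drifted about 1 cm forward and 1.4 cm up. It may have turned the carrier by about 2°. I measured again from the wrist camera and regripped.
- Setting the carrier down in the trough pressed with about 27 N for a moment.
- The two lane fits agreed to about 1 mm and 0.005 rad. Individual points in the better fit were off by up to 3 mm.

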